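Hang the small nail pail from an S-hook on the cobbler's bench rail

ROBOT

A 6-joint arm with a two-finger parallel gripper is mounted at the origin on the work surface. World frame = base frame: x ahead of the robot, y to its left, z up, the work surface at z = 0. Lengths are in m, angles in rad, forces in N, time in s.
With the tool pointing down it reaches from about 0.25 to 0.725 m from the base axis. Payload 4 kg.
Tool frame: the origin (TCP) lies at the very end of the fingers, on their centre line; the grasp point (between the pads) lies 19 mm behind it; z points along the fingers, y is the line along which they close (so a half turn about z gives the same grasp; the last joint's range is limited). The gripper opens to 85 mm and grips with 20 to 120 N. Pads are 22 mm wide; open, the fingers measure 114 mm over their backs; the gripper's body (76 mm by 85 mm) begins 54 mm behind the grasp point. The pads swing forward as they close: fully open they stand 13 mm farther back than shut.
Start: joints at [-1.207, 0.241, 0.005, 1.335, 0, 1.571], TCP at [0.178, -0.467, 0.231] pointing down, gripper open.
Joint ranges: [-2.72, 2.72], [-1.05, 1.87], [-1.09, 1.28], [-1.99, 2.15], [-1.42, 1.44], [-3.14, 3.14]. Speed limits (rad/s): [2.79, 2.79, 3.14, 3.14, 3.14, 3.14].

INTERFACE

Orientations are given as a unit quaternion [x, y, z, w].
In Python, from workcell import telemetry, vision, workorder gives the robot as it stands.
- The arm moves only by the shell command python3 -m inch 'ROWS'. ROWS is JSON, a list of rows, each a list of 3 entries, a list of its own where there are three numbers: the turn, a rotation vector about the tool's x, y, z scaled (see below), then the shift along the tool's x, y, z scaled (see below), then the closure, from -1 (fully open) to 1 (shut). A call has 1 to 10 rows; each row shifts and turns the commanded pose from where the row before left it, along the tool's axes as they then stand; what a row does not reach is not made up. The controller multiplies each number of a shift by 0.3 m and each number of a turn by 360 degrees. A row lasts 1/12 s, in which the tool goes at most 41.7 mm and 7.16 degrees, less where a joint would pass 70% of its speed; a pose out of reach is approached as far as the arm can. A call with a number of a shift or a turn outside -1 to 1 is refused whole. A call with a gripper value outside its range is refused whole. The fingers move at their own pace and stop on an object; the grip force is fixed at half the most. Time passes only in rows, so rows that do not move let the fingers close. It gives the time, the measured TCP pose, the force, the opening and the grip force at its end, in the units of the state.
- telemetry.get_obs(): the state, without advancing time (a new reading comes with each control period).
- vision.camera(name): name is "scene" or "side" or "wrist"; returns a dict with "img" (420x560x3 uint8, red, green, blue), "fov_y" (degrees; the focal length in pixels is half the picture's height over the tangent of half this angle, whatever the lens; pixels are square), "cx", "cy" (the principal point, pixels), "D" ([k1, k2, p1, p2, k3] as OpenCV has them; the pictures are not rectified), "pose" (4x4, takes a point from camera to world coordinates). Camera axes: x right, y up, looking along -z (the intrinsics and any distortion apply to the point x, -y, -z); pixel columns grow to the right and rows downward; lengths in m; the calibration is good to about 2 mm. A picture is of the moment at which its call begins. There is no depth.
- workorder.job_done(): hands the job in; it is judged then, once.
The state is a dict: "clock": time; "joint_pos": joint angles; "joint_vel": joint speeds; "tau": joint torques, N m; "eef_pos": TCP position; "tool_rot": TCP orientation; "ft_force": force on the tool from outside, world axes, zero at the start; "ft_torque": the same for the moment, N m; "grip_width": finger opening in m; "grasp_force": force on a finger pad.
Only numpy, scipy, OpenCV 4.12 (cv2) and the standard library are available. Lean on these libraries where they do the work, as an engineer would, in place of code of your own. Each camera call takes 0.05 s, during which the arm holds its last target. There are 200 camera calls.

TASK

Take the larger of the two S-hooks from the low wooden rack, hook its upper curl over the steel rail at about the middle of the rail, and let go of it. Then pick up the smaller of the two pails by its bail and hang it on the hook's lower curl by about the middle of the bail, keeping it upright, so that it hangs still and roughly level.

Things in the scene. Friction and masses are not known exactly. Their poses are not given: they have to be found in the camera images.
- hook: Larger of two steel S-hooks hung on a low wooden rack 110 mm apart; flat bar 5 mm thick, 12 mm wide along y; 60-110 g. Origin: inner top of upper curl, where it rests on a bar. z up, +x away from robot. Upper curl opens down: inside x -5 to 5 mm at top, -5 to 18 at the mouth (z -27). Shank x -8 down to z -28, then slants to x -22, z -39: pinch there across the width. Rack bar 8 mm thick.
- hook_seat (a point): Where the crossbar's centre lies once it rests in the large hook's lower curl: x -40, z -53 mm from hook's origin, same axes. The lower curl opens up, on the robot's side (-x); inside it is about 32 mm wide, its tip is 21 mm above this point at x -21 mm from it, its underside 10 mm below. On the rail or the rack the hook may lean up to 12 degrees.
- rail_mid (a point): Middle of the top edge of the rail: a fixed steel flat bar on edge, 8 mm thick, 32 mm tall, 420 mm long, top 280 mm above the bench, on a post at each end. y along the rail, x across it (away from the robot), z up. Thin sole patterns hang behind both ends; the front and the middle are free.
- pail: Smaller of two round steel pails: 84 mm across the rim, 55 mm tall, 110-230 g (the larger: 108 mm across, 180 tall). Its bail is rigid and upright: 9 mm square bar, legs at y +-47 mm, straight level crossbar along y. Origin: centre of the crossbar, 135 mm above the foot, 80 above the rim. z up. Pinch the crossbar from above about 28 mm beside its middle, leaving the middle for the hook.

How it is judged:
By the outcome, as a careful person would: the job done as asked, in the order asked, and still so for the second after the job is handed in, with the robot touching nothing.
It also fails if it takes over 70 s, if anything falls off the work surface, if the arm or the gripper's body presses on something with over 40 N, if the wrist force passes 120 N, or if a joint passes its speed limit or range.

## Working session

There is one attempt and no reset: what is moved stays moved. The work goes in short steps, Python scripts to look and compute and a shell command to move; the robot and the scene stay as the last step left them, time stands still between calls to the robot, and variables do not carry over. Pictures are saved under pics/ and viewed, at most 10 in all, crops included, and the job is handed in when it is done.

```bash
ls; mkdir -p pics; cat > h.py <<'E'
import numpy as np, cv2, pickle
from workcell import telemetry, vision, workorder
def snap(n,tag):
    c=vision.camera(n); pickle.dump(c,open(f'pics/{n}_{tag}.pkl','wb')); cv2.imwrite(f'pics/{n}_{tag}.png',c['img'][:,:,::-1]); return c
def load(n,tag): return pickle.load(open(f'pics/{n}_{tag}.pkl','rb'))
def K(c):
    f=c['img'].shape[0]/2/np.tan(np.radians(c['fov_y'])/2); return np.array([[f,0,c['cx']],[0,f,c['cy']],[0,0,1.]])
def ray(c,uv):
    p=cv2.undistortPoints(np.array([[uv]],float),K(c),np.array(c['D'],float))[0,0]
    T=np.array(c['pose']); d=T[:3,:3]@np.array([p[0],-p[1],-1]); return T[:3,3],d/np.linalg.norm(d)
def tri(c1,a,c2,b):
    o1,d1=ray(c1,a);o2,d2=ray(c2,b)
    s=np.linalg.lstsq(np.c_[d1,-d2],o2-o1,rcond=None)[0]; p=o1+s[0]*d1;q=o2+s[1]*d2
    return (p+q)/2,np.linalg.norm(p-q)
def plane(c,uv,ax,v):
    o,d=ray(c,uv); return o+d*(v-o[ax])/d[ax]
def proj(c,P):
    T=np.array(c['pose']); p=(np.atleast_2d(P)-T[:3,3])@T[:3,:3]; p=p*[1,-1,-1]
    return cv2.projectPoints(p,np.zeros(3),np.zeros(3),K(c),np.array(c['D'],float))[0][:,0]
E
python3 - <<'E'
from h import *
for n in ['scene','side','wrist']:
    c=snap(n,0); print(n,c['fov_y'],np.round(c['pose'],3).tolist())
a=[cv2.imread(f'pics/{n}_0.png') for n in('scene','side')]
o=telemetry.get_obs();print({k:np.round(v,3).tolist() for k,v in o.items()})
E
```

```text
pics
scene 44.393895144692515 [[-0.581, -0.531, 0.617, 1.168], [0.814, -0.374, 0.444, 0.451], [-0.005, 0.76, 0.65, 0.892], [0.0, 0.0, 0.0, 1.0]]
side 53.55275381477127 [[-0.948, 0.174, -0.268, 0.294], [-0.319, -0.543, 0.777, 0.749], [-0.01, 0.822, 0.57, 0.774], [0.0, 0.0, 0.0, 1.0]]
wrist 61.23978183297026 [[0.355, 0.899, 0.255, 0.242], [-0.935, 0.342, 0.095, -0.441], [-0.002, -0.272, 0.962, 0.374], [0.0, 0.0, 0.0, 1.0]]
{'clock': 0.15, 'joint_pos': [-1.207, 0.241, 0.004, 1.335, -0.0, 1.571], 'joint_vel': [0.001, -0.002, 0.003, -0.001, 0.001, -0.001], 'tau': [0.0, -37.263, 25.264, 0.012, -0.0, -0.0], 'eef_pos': [0.178, -0.467, 0.231], 'tool_rot': [0.984, 0.181, -0.0, -0.001], 'ft_force': [0.011, -0.011, -0.041], 'ft_torque': [-0.001, -0.018, 0.028], 'grasp_force': 0.0, 'grip_width': 0.085}
```

View pics/scene_0.png

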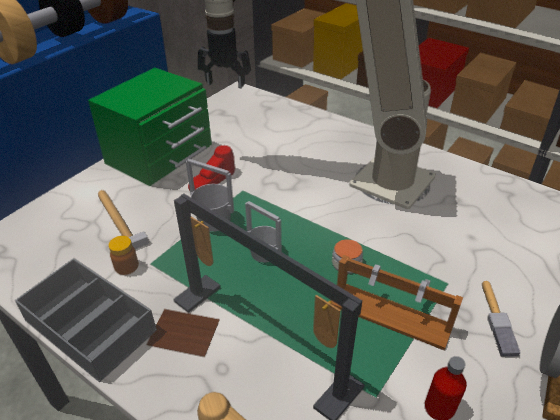

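View pics/side_0.png

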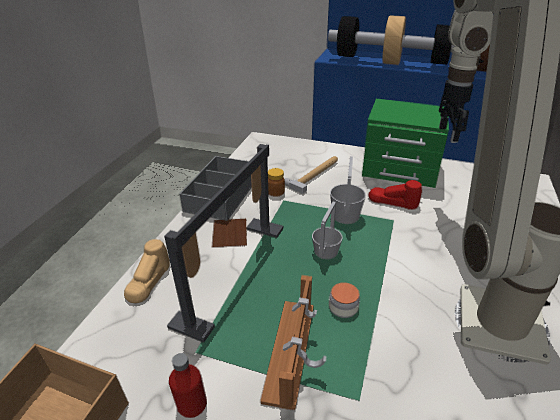

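The scene view shows the rail from (183,203) to (352,302), the small pail's bail at (263,212), and the rack with hooks at (374,275) and (423,290). In the side view the hooks are near (302,310) and (312,357), and the small pail is near (327,240). Next I'll zoom in on these areas.

```bash
python3 - <<'E'
from h import *
a=cv2.imread('pics/scene_0.png');b=cv2.imread('pics/side_0.png')
def cr(i,x,y,w,h): return cv2.resize(i[y:y+h,x:x+w],(400,300),interpolation=cv2.INTER_CUBIC)
# scale x4 => 100x75 ; 
o=np.vstack([np.hstack([cr(a,340,245,133,100),cr(b,255,280,133,100)]),np.hstack([cr(a,180,150,133,100),cr(b,290,150,133,100)])])
cv2.imwrite('pics/crop0.png',o)
E
```

```text
(no output)
```

View pics/crop0.png

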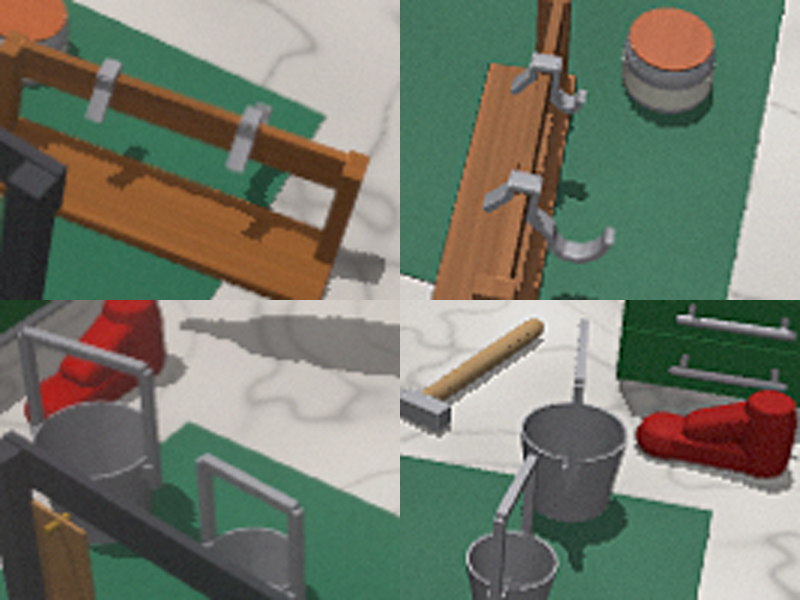

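The crops (about 3x) show that the larger hook is the one on the right in the scene view, near full pixel (422,287). In the side view it is the lower one, near (429,341) before offset. Its lower curl opens toward the robot.

```bash
python3 - <<'E'
from h import *
A=load('scene',0);B=load('side',0)
s=400/133
S=lambda u,v:(340+u/s,245+v/3); D=lambda u,v:(255+(u-400)/s,280+v/3)
S2=lambda u,v:(180+u/s,150+(v-300)/3); D2=lambda u,v:(290+(u-400)/s,150+(v-300)/3)
for n,a,b in [('hookTop',S(252,118),D(525,180)),('smallTop',S(106,72),D(547,62)),('bar R end',S(357,157),D(497,280)),
 ('railL',(183,201),(266,148)),('railR',(352,301),(176,238)),
 ('bailL',S2(206,460),D2(533,460)),('bailR',S2(298,507),D2(500,513))]:
    p,e=tri(A,a,B,b); print(n,np.round(p,4),round(e,4))
E
```

```text
hookTop [0.4278 0.2686 0.1059] 0.0055
smallTop [0.4427 0.1644 0.1019] 0.0055
bar R end [0.4222 0.3428 0.1074] 0.0033
railL [ 0.6455 -0.171   0.2659] 0.0067
railR [0.6811 0.2305 0.269 ] 0.0017
bailL [ 0.4521 -0.1689  0.1313] 0.0045
bailR [ 0.4605 -0.0742  0.1369] 0.0066
```

```bash
python3 -m inch '[[[0,0,0.0178],[0,0,0],-1],[[0,0,0.0178],[0,0,0],-1],[[0,0,0],[0.056,-0.121,0],-1],[[0,0,0],[0.056,-0.121,0],-1],[[0,0,0],[0.056,-0.121,0],-1],[[0,0,0],[0.056,-0.121,0],-1],[[0,0,0],[0.056,-0.121,0],-1],[[0,0,0],[0.056,-0.121,0],-1],[[0,0,0],[0.056,-0.121,0],-1],[[0,0,0],[0.056,-0.121,0],-1]]'
python3 -m inch '[[[0,0,0],[0.056,-0.121,0],-1],[[0,0,0],[0.056,-0.121,0],-1],[[0,0,0],[0.056,-0.121,0],-1],[[0,0,0],[0.056,-0.121,0],-1],[[0,0,0],[0.056,-0.121,0],-1],[[0,0,0],[0.056,-0.121,0],-1],[[0,0,0],[0.056,-0.121,0],-1],[[0,0,0],[0.056,-0.121,0],-1],[[0,0,0],[0,0,0],-1]]'
cat >> h.py <<'E'
from scipy.spatial.transform import Rotation as R
def go(p=None,yaw=None,quat=None):
    o=telemetry.get_obs(); r=R.from_quat(o['tool_rot']); M=r.as_matrix()
    print('t',round(o['clock'],2),'tcp',np.round(o['eef_pos'],4),'yaw',round(np.degrees(np.arctan2(M[1,0],M[0,0])),2),'down',np.round(M[:,2],4),'F',np.round(o['ft_force'],1),'w',round(o['grip_width'],4),'g',round(o['grasp_force'],1))
    if yaw is not None:
        a=np.radians(yaw); T=R.from_matrix(np.c_[[np.cos(a),np.sin(a),0],[np.sin(a),-np.cos(a),0],[0,0,-1]])
        print('turn units',np.round((r.inv()*T).as_rotvec()/(2*np.pi),4)); r=T
    if p is not None:
        d=r.inv().apply(np.array(p)-o['eef_pos']); print('shift units (after turn)',np.round(d/.3,4),'rows>=',np.linalg.norm(d)/.0417)
E
python3 -c "
from h import *
go();snap('wrist',1)"
```

```text
clock: 0.98
eef_pos: [0.2702, -0.1592, 0.2312]
tool_rot: [0.998, 0.069, 0.0, 0.0]
ft_force: [1.5, 0.9, 1.1]
grip_width: 0.0852
grasp_force: 0.0
clock: 1.73
eef_pos: [0.3736, 0.0915, 0.2326]
tool_rot: [0.995, 0.102, -0.002, -0.024]
ft_force: [1.1, -0.1, 0.4]
grip_width: 0.0853
grasp_force: 0.0
t 1.73 tcp [0.3736 0.0915 0.2326] yaw 11.67 down [-0.0083  0.0468 -0.9989] F [ 1.1 -0.1  0.4] w 0.0853 g 0.0
```

View pics/wrist_1.png

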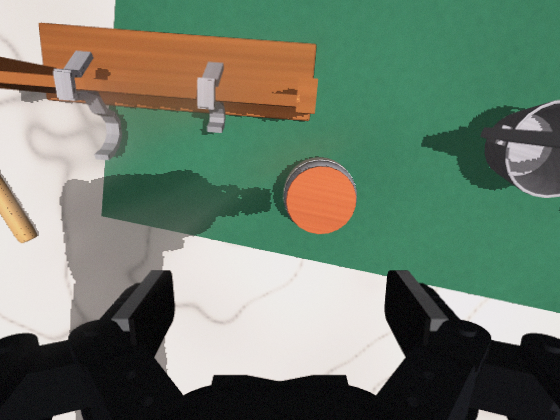

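The wrist view shows the large hook's top at about (70,80) with its lower curl at (108,135). The small hook is at (212,95) and the small pail's bail at (520,138). I'll let the arm settle, then carry on toward the hook.

```bash
python3 -m inch '[[[0,0,0],[0,0,0],-1],[[0,0,0],[0,0,0],-1],[[0,0,0],[0,0,0],-1]]'; python3 -c "
from h import *
go([0.4,0.25,0.23],8)"
```

```text
clock: 2.03
eef_pos: [0.3707, 0.0885, 0.2327]
tool_rot: [0.995, 0.099, -0.003, -0.023]
ft_force: [-0.3, 0.5, 0.5]
grip_width: 0.0852
grasp_force: 0.0
t 2.03 tcp [0.3707 0.0885 0.2327] yaw 11.38 down [-0.01    0.045  -0.9989] F [-0.3  0.5  0.5] w 0.0852 g 0.0
turn units [-0.0073  0.0004  0.0094]
shift units (after turn) [ 0.1718 -0.5196  0.0089] rows>= 3.9375594676147667
```

```bash
python3 -m inch '[[[-0.0073,0.0004,0.0094],[0,0,0],-1],[[0,0,0],[0.029,-0.087,0.0015],-1],[[0,0,0],[0.029,-0.087,0.0015],-1],[[0,0,0],[0.029,-0.087,0.0015],-1],[[0,0,0],[0.029,-0.087,0.0015],-1],[[0,0,0],[0.029,-0.087,0.0015],-1],[[0,0,0],[0.029,-0.087,0.0015],-1],[[0,0,0],[0,0,0],-1],[[0,0,0],[0,0,0],-1]]'; python3 -c "
from h import *
go([0.4,0.25,0.23],8);snap('wrist',2)"
```

```text
clock: 2.78
eef_pos: [0.414, 0.1437, 0.2376]
tool_rot: [0.99, 0.135, -0.007, -0.045]
ft_force: [-1.0, 0.3, -0.1]
grip_width: 0.0852
grasp_force: 0.0
t 2.78 tcp [0.414  0.1437 0.2376] yaw 15.59 down [-0.0252  0.0873 -0.9959] F [-1.   0.3 -0.1] w 0.0852 g 0.0
turn units [-0.0144  0.0011  0.0211]
shift units (after turn) [ 0.0032 -0.3575  0.0252] rows>= 2.5782149992059007
```

View pics/wrist_2.png

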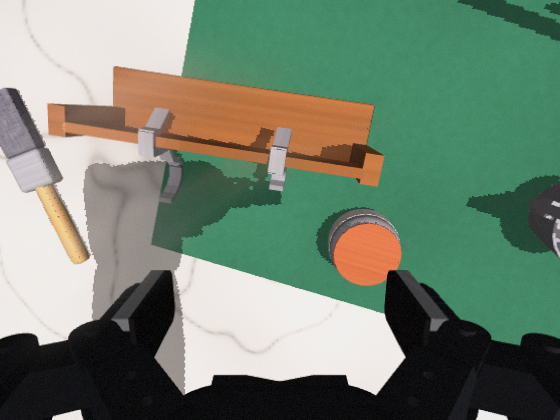

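This closer wrist view has the large hook's top at about (150,135), its lower curl tip at (170,200), and the rack bar running from (60,120) to (370,165). The arm fell well short and tilted, so I'll check the joints.

```bash
python3 -c "
from h import *
o=telemetry.get_obs();print(np.round(o['joint_pos'],3),np.round(o['joint_vel'],3),np.round(o['tau'],1))
A=load('wrist',1);B=load('wrist',2)
for n,a,b in [('hooktop',(65,85),(146,145)),('smalltop',(205,93),(277,160)),('endR',(316,80),(382,152))]:
  p,e=tri(A,a,B,b);print(n,np.round(p,4),round(e,4))
"; python3 -m inch '[[[0,0,0],[0,0,0],-1]]'
```

```text
[ 0.27   0.114 -0.137  1.321  0.091  3.141] [-0.012 -0.014 -0.016 -0.001 -0.001  0.001] [  0.2 -30.7  25.5  -0.1   0.3  -0. ]
hooktop [0.4267 0.2672 0.1124] 0.0013
smalltop [0.4427 0.1677 0.109 ] 0.0008
endR [0.469  0.0909 0.0917] 0.0016
clock: 2.92
eef_pos: [0.4134, 0.1427, 0.2376]
tool_rot: [0.99, 0.135, -0.007, -0.045]
ft_force: [0.6, -0.5, -0.0]
grip_width: 0.0856
grasp_force: 0.0
```

```bash
python3 -m inch '[[[-0.0144,0.0011,0],[0,0,0],-1],[[0,0,-0.0199],[0,0,0],-1],[[0,0,-0.0199],[0,0,0],-1],[[0,0,-0.0199],[0,0,0],-1],[[0,0,-0.0199],[0,0,0],-1],[[0,0,-0.0199],[0,0,0],-1],[[0,0,-0.0199],[0,0,0],-1],[[0,0,-0.0199],[0,0,0],-1],[[0,0,-0.0199],[0,0,0],-1]]' >/dev/null
python3 -m inch '[[[0,0,-0.0199],[0,0,0],-1],[[0,0,-0.0199],[0,0,0],-1],[[0,0,-0.0199],[0,0,0],-1],[[0,0,-0.0199],[0,0,0],-1],[[0,0,-0.0199],[0,0,0],-1],[[0,0,-0.0199],[0,0,0],-1],[[0,0,-0.0199],[0,0,0],-1],[[0,0,-0.0199],[0,0,0],-1],[[0,0,-0.0199],[0,0,0],-1],[[0,0,-0.0199],[0,0,0],-1]]' >/dev/null
python3 -m inch '[[[0,0,-0.0199],[0,0,0],-1],[[0,0,-0.0199],[0,0,0],-1],[[0,0,-0.0199],[0,0,0],-1],[[0,0,-0.0199],[0,0,0],-1],[[0,0,-0.0199],[0,0,0],-1],[[0,0,-0.0199],[0,0,0],-1],[[0,0,0],[0,0,0],-1],[[0,0,0],[0,0,0],-1]]' >/dev/null
python3 -c "
from h import *
go([0.42,0.22,0.22],188);print(np.round(telemetry.get_obs()['joint_pos'],2))"
```

```text
t 5.17 tcp [0.4179 0.1275 0.2379] yaw -171.78 down [ 0.0028  0.0141 -0.9999] F [-0.7 -1.  -1.1] w 0.0856 g 0.0
turn units [0.0022 0.0008 0.0006]
shift units (after turn) [-0.0499  0.3045  0.0597] rows>= 2.2607910412864567
[ 0.29  0.11 -0.14  1.32  0.01  0.14]
```

```bash
python3 -c "
from h import *
snap('wrist',3)"
python3 -m inch '[[[0.0022,0.0008,0.0006],[0,0,0],-1],[[0,0,0],[-0.0125,0.076,0.015],-1],[[0,0,0],[-0.0125,0.076,0.015],-1],[[0,0,0],[-0.0125,0.076,0.015],-1],[[0,0,0],[-0.0125,0.076,0.015],-1],[[0,0,0],[0,0,0],-1],[[0,0,0],[0,0,0],-1],[[0,0,0],[0,0,0],-1]]' >/dev/null
python3 -c "
from h import *
go();snap('wrist',4)
a=cv2.imread('pics/wrist_3.png');b=cv2.imread('pics/wrist_4.png')
C,D=load('wrist',3),load('wrist',4)
P=[.427,.267,.1124];pa,pb=proj(C,P)[0],proj(D,P)[0];print(pa,pb)
def cr(i,p):
  x=int(np.clip(p[0]-100,0,360));y=int(np.clip(p[1]-110,0,120));print(x,y);return cv2.resize(i[y:y+300,x:x+200],(400,600),interpolation=cv2.INTER_CUBIC)
cv2.imwrite('pics/c2.png',np.hstack([cr(a,pa),cr(b,pb)]))"
```

```text
t 5.88 tcp [0.4197 0.2199 0.2197] yaw -171.81 down [-6.0e-04 -1.2e-03 -1.0e+00] F [ 0.3 -0.4  0.2] w 0.0853 g 0.0
[444.99132335 238.60586236] [338.70156711 229.56187787]
344 120
238 119
```

View pics/c2.png

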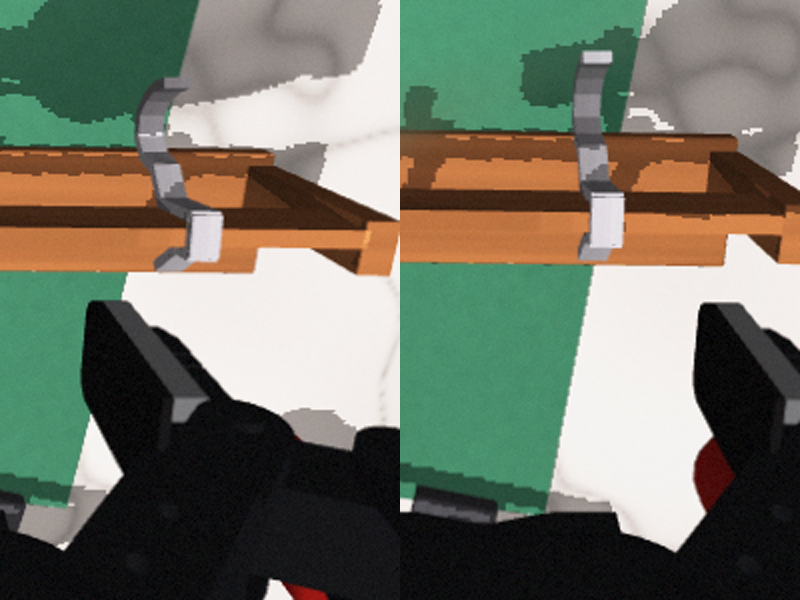

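In both crops the hook's light top plate lies over the rack bar, spanning (190–222, 211–262) on the left and (191–223, 195–247) on the right. The curl tip is at (176,80) and (197,53).

```bash
python3 - <<'E'
from h import *
C,D=load('wrist',3),load('wrist',4)
L=lambda u,v:(344+u/2-.25,120+v/2-.25); Rr=lambda u,v:(238+u/2-.25,119+v/2-.25)
for n,a,b in [('TL',(192,211),(193,195)),('TR',(222,211),(223,195)),('BL',(189,262),(190,247)),('BR',(220,262),(221,247)),('ctr',(206,236),(207,221)),('tip',(177,79),(197,52)),('slantLowL',(150,163),(177,145)),('barend',(396,222),(421,206))]:
    try:
        p,e=tri(C,L(*a),D,Rr(*b));print(n,np.round(p,4),round(e,4))
    except Exception as x: print(n,x)
S=load('scene',0);B=load('side',0)
# project ctr in scene & side, check
print(proj(S,[.427,.2672,.1124]),proj(B,[.427,.2672,.1124]))
for n in(3,4): pass
# bar long edges: front/back edge of bar top in wrist_4 -> yaw. find brightness
E
```

```text
TL [0.4185 0.263  0.1066] 0.0008
TR [0.4161 0.2734 0.1095] 0.0009
BL [0.4379 0.2646 0.112 ] 0.0004
BR [0.4352 0.2753 0.115 ] 0.0004
ctr [0.4268 0.2692 0.1107] 0.0004
tip [0.3692 0.2615 0.066 ] 0.0004
slantLowL [0.4093 0.2608 0.0625] 0.0002
barend [0.4126 0.3522 0.0997] 0.0001
[[423.19292138 280.49712328]] [[296.40340702 338.64188096]]
```

The measurements agree: the hook's top plate is at (0.427, 0.269, 0.111) and it leans about 7°. The text's geometry predicts the tip and slant within 2 mm. I'll grasp at TCP (0.4106, 0.2667, 0.053).

```bash
python3 -c "
from h import *
go([.4106,.2667,.053],188.3)"
```

```text
t 5.93 tcp [0.4198 0.2197 0.2198] yaw -171.84 down [-3.e-04 -9.e-04 -1.e+00] F [-0.3 -0.3 -0.7] w 0.0851 g 0.0
turn units [-0.0001 -0.0001 -0.0004]
shift units (after turn) [0.0078 0.1596 0.5561] rows>= 4.162828837002638
```

```bash
python3 -m inch '[[[0,0,0],[0.0039,0.0798,0.05],-0.2],[[0,0,0],[0.0039,0.0798,0.05],-0.2],[[0,0,0],[0,0,0.06],-0.2],[[0,0,0],[0,0,0.06],-0.2],[[0,0,0],[0,0,0.06],-0.2],[[0,0,0],[0,0,0],-0.2],[[0,0,0],[0,0,0],-0.2]]'
python3 -c "
from h import *
go([.4106,.2667,.053],188.3); c=snap('wrist',5)"
```

```text
clock: 6.52
eef_pos: [0.4103, 0.2661, 0.1355]
tool_rot: [-0.071, 0.997, -0.001, -0.001]
ft_force: [-0.2, -0.1, -0.1]
grip_width: 0.0517
grasp_force: 0.0
t 6.52 tcp [0.4103 0.2661 0.1355] yaw -171.88 down [-0.0018 -0.0016 -1.    ] F [-0.2 -0.1 -0.1] w 0.0517 g 0.0
turn units [-0.0002 -0.0003 -0.0005]
shift units (after turn) [-0.0011  0.002   0.2751] rows>= 1.9789151251689745
```

```bash
python3 -m inch '[[[0,0,0],[0,0.002,0.055],-0.2],[[0,0,0],[0,0,0.055],-0.2],[[0,0,0],[0,0,0.055],-0.2],[[0,0,0],[0,0,0.055],-0.2],[[0,0,0],[0,0,0.055],-0.2],[[0,0,0],[0,0,0],-0.2],[[0,0,0],[0,0,0],-0.2],[[0,0,0],[0,0,0],-0.2]]'
python3 -c "
from h import *
go([.4106,.2667,.053],188.3); c=snap('side',5);d=snap('wrist',6)
p=proj(c,[.427,.267,.09])[0].astype(int);x=p[0]-70;y=p[1]-85;i=cv2.imread('pics/side_5.png')[y:y+150,x:x+140]
cv2.imwrite('pics/c3.png',np.hstack([cv2.resize(i,(400,428)),cv2.resize(cv2.imread('pics/wrist_6.png')[120:420,140:420],(400,428))]))"
```

```text
clock: 7.23
eef_pos: [0.4115, 0.2681, 0.0547]
tool_rot: [-0.071, 0.997, 0.0, 0.001]
ft_force: [-0.9, 0.2, -0.7]
grip_width: 0.0509
grasp_force: 0.0
t 7.23 tcp [0.4115 0.2681 0.0547] yaw -171.81 down [ 1.4e-03  8.0e-04 -1.0e+00] F [-0.9  0.2 -0.7] w 0.0509 g 0.0
turn units [ 0.0001  0.0002 -0.0003]
shift units (after turn) [ 0.0037 -0.0043  0.0058] rows>= 0.058069202794725126
```

View pics/c3.png

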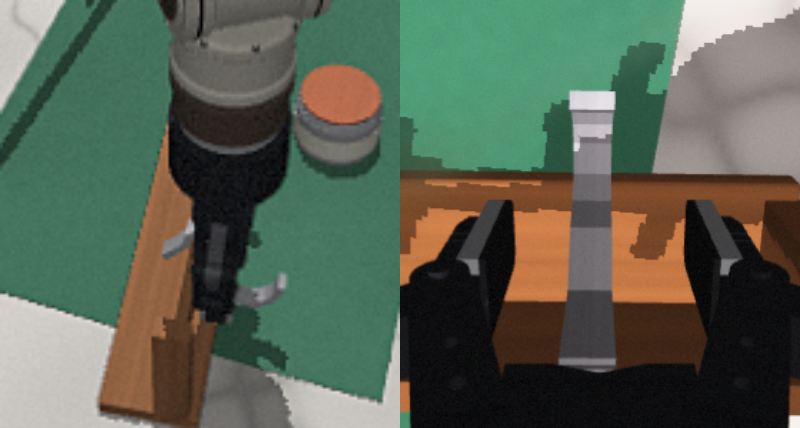

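The hook stands between the pads. In the right crop the hook is at x≈592 and the pads at 512 and 687, so it is centred. The shank and curl run straight up the image. Closing.

```bash
python3 -m inch '[[[0,0,0],[0.0035,-0.0015,0.004],-0.2],[[0,0,0],[0,0,0],1],[[0,0,0],[0,0,0],1],[[0,0,0],[0,0,0],1],[[0,0,0],[0,0,0],1],[[0,0,0],[0,0,0],1],[[0,0,0],[0,0,0],1]]'
python3 -m inch '[[[0,0,0],[0,0,-0.02],1],[[0,0,0],[0,0,-0.04],1],[[0,0,0],[0,0,-0.06],1],[[0,0,0],[0,0,-0.06],1],[[0,0,0],[0,0,-0.06],1],[[0,0,0],[0,0,-0.08],1],[[0,0,0],[0,0,-0.1],1],[[0,0,0],[0,0,-0.1],1],[[0,0,0],[0,0,-0.1],1],[[0,0,0],[0,0,-0.1],1]]'
python3 -m inch '[[[0,0,0],[0,0,-0.1],1],[[0,0,0],[0,0,-0.05],1],[[0,0,0],[0,0,0],1],[[0,0,0],[0,0,0],1],[[0,0,0],[0,0,0],1]]'
python3 -c "
from h import *
go([.6,.03,.3],175);print(np.round(telemetry.get_obs()['joint_pos'],2))
snap('wrist',7);snap('scene',7);snap('side',7)"
```

```text
clock: 7.92
eef_pos: [0.4098, 0.2672, 0.0523]
tool_rot: [-0.072, 0.997, -0.0, 0.0]
ft_force: [0.6, -0.4, 2.0]
grip_width: 0.0102
grasp_force: 58.4
clock: 8.75
eef_pos: [0.4092, 0.267, 0.2697]
tool_rot: [-0.072, 0.997, -0.0, -0.0]
ft_force: [0.8, 0.1, -1.0]
grip_width: 0.0105
grasp_force: 58.7
clock: 9.17
eef_pos: [0.4091, 0.2669, 0.3117]
tool_rot: [-0.072, 0.997, -0.001, -0.001]
ft_force: [0.0, -0.6, -0.4]
grip_width: 0.0106
grasp_force: 58.7
t 9.17 tcp [0.4091 0.2669 0.3117] yaw -171.78 down [-0.0023 -0.0016 -1.    ] F [ 0.  -0.6 -0.4] w 0.0106 g 58.7
turn units [-0.0002 -0.0004  0.0367]
shift units (after turn) [-0.7028 -0.7311  0.039 ] rows>= 7.3013335253061635
[ 0.58  0.2   0.16  1.53 -0.    0.43]
```

```bash
python3 -m inch '[[[0,0,0.0184],[0,0,-0.04],1],[[0,0,0.0184],[0,0,-0.04],1],[[0,0,0],[-0.06,-0.093,-0.04],1],[[0,0,0],[-0.06,-0.093,-0.04],1],[[0,0,0],[-0.06,-0.093,-0.04],1],[[0,0,0],[-0.06,-0.093,-0.04],1],[[0,0,0],[-0.06,-0.093,-0.04],1],[[0,0,0],[-0.06,-0.093,-0.04],1],[[0,0,0],[-0.06,-0.093,-0.04],1],[[0,0,0],[-0.06,-0.093,0],1]]' >/dev/null
python3 -m inch '[[[0,0,0],[0,0,0],1],[[0,0,0],[0,0,0],1],[[0,0,0],[0,0,0],1]]'>/dev/null
python3 -c "
from h import *
go([.56,.03,.42],175)
c=snap('wrist',8)
i=cv2.imread('pics/wrist_8.png');a=cv2.imread('pics/scene_0.png');b=cv2.imread('pics/side_0.png')
def cr(m,x,y): return cv2.resize(m[y:y+60,x:x+80],(200,150),interpolation=cv2.INTER_CUBIC)
row=np.hstack([cr(a,150,180),cr(a,310,270),cr(b,225,125),cr(b,145,215)])
cv2.imwrite('pics/c4.png',np.vstack([cv2.copyMakeBorder(i,0,0,0,240,cv2.BORDER_CONSTANT),row]))
print(proj(c,[[.6455,-.171,.28],[.681,.23,.28],[.663,.03,.28]]))"
```

```text
t 10.4 tcp [0.5333 0.0324 0.4199] yaw 174.94 down [-0.0029  0.     -1.    ] F [-0.8 -0.3 -0.6] w 0.0108 g 58.8
turn units [-0.     -0.0005 -0.0002]
shift units (after turn) [-0.0893 -0.0001 -0.0004] rows>= 0.6421302247712576
[[ 66.78747934 339.80116547]
 [508.06202233 339.75840705]
 [287.73398757 338.71505549]]
```

View pics/c4.png

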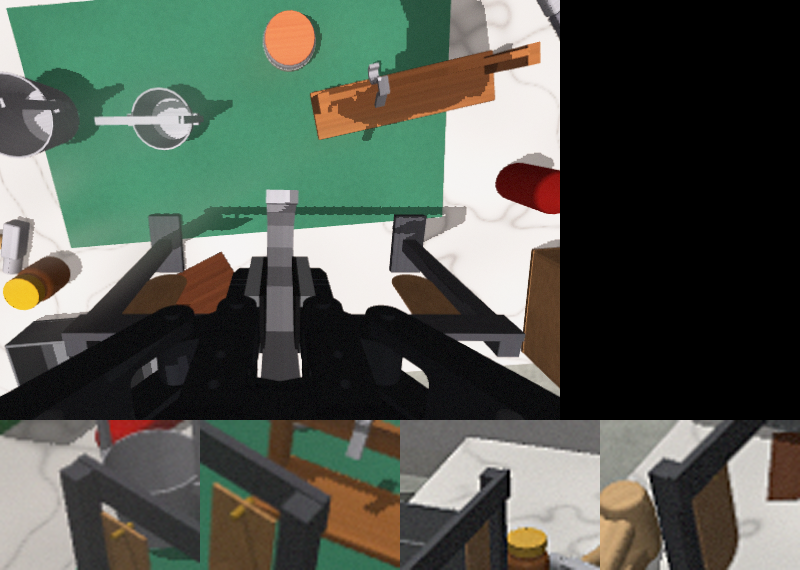

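The wrist view shows the rail as a dark band from about (65,340) to (522,335), with post feet at (165,240) and (408,240). The held hook is vertical at x≈281 and the small pail's crossbar runs from (97,120) to about (195,120). I'll get the rail edges from intensity profiles.

```bash
python3 - <<'E'
from h import *
g=cv2.cvtColor(load('wrist',8)['img'],cv2.COLOR_RGB2GRAY)
g=cv2.GaussianBlur(g,(5,1),0)
for x in (85,100,115,450,470,490,505): print(x,[int(v) for v in g[305:365,x]])
for y in (336,340,344,348): print('r',y,[int(v) for v in g[y,50:90]],[int(v) for v in g[y,495:535]])
E
```

```text
85 [238, 237, 239, 238, 237, 237, 218, 151, 129, 75, 48, 45, 45, 44, 43, 40, 41, 40, 39, 39, 38, 38, 35, 36, 34, 33, 30, 40, 77, 89, 91, 88, 88, 90, 87, 88, 75, 78, 78, 82, 81, 84, 85, 90, 62, 34, 17, 13, 16, 11, 12, 15, 12, 12, 13, 12, 12, 14, 8, 13]
100 [51, 52, 47, 49, 46, 45, 44, 43, 41, 42, 38, 38, 38, 34, 35, 34, 32, 32, 29, 29, 29, 30, 30, 31, 29, 29, 28, 36, 65, 89, 91, 90, 89, 88, 88, 84, 38, 14, 13, 13, 14, 14, 14, 14, 12, 14, 13, 15, 13, 11, 14, 13, 13, 9, 16, 15, 10, 13, 13, 12]
115 [40, 36, 37, 34, 32, 33, 33, 32, 33, 30, 31, 31, 29, 28, 28, 29, 28, 28, 26, 29, 27, 27, 25, 27, 29, 27, 25, 33, 37, 24, 12, 10, 14, 11, 15, 12, 15, 17, 13, 14, 13, 12, 12, 11, 13, 13, 13, 13, 13, 10, 12, 12, 12, 13, 17, 13, 13, 14, 10, 12]
450 [55, 55, 57, 55, 55, 56, 54, 56, 51, 39, 26, 27, 27, 27, 29, 26, 28, 26, 25, 25, 27, 27, 27, 28, 27, 27, 27, 29, 55, 89, 86, 74, 39, 18, 15, 11, 12, 13, 13, 14, 13, 13, 16, 15, 12, 14, 14, 14, 13, 12, 9, 10, 11, 13, 13, 15, 13, 12, 12, 14]
470 [29, 29, 29, 29, 32, 33, 31, 31, 27, 28, 27, 26, 26, 27, 25, 26, 26, 24, 27, 26, 29, 28, 26, 30, 28, 27, 26, 28
[... 1304 characters left out ...]
4, 64, 65, 66]
r 344 [100, 105, 117, 134, 143, 145, 145, 145, 145, 145, 146, 147, 146, 139, 123, 104, 94, 92, 93, 91, 89, 89, 89, 89, 89, 90, 90, 90, 91, 91, 91, 91, 91, 92, 90, 82, 65, 43, 30, 27] [31, 30, 32, 41, 59, 77, 86, 89, 89, 88, 87, 87, 88, 88, 88, 88, 88, 88, 89, 89, 90, 90, 90, 90, 90, 87, 81, 81, 87, 85, 75, 68, 66, 65, 65, 63, 62, 62, 63, 65]
r 348 [81, 83, 91, 109, 130, 143, 146, 146, 146, 147, 146, 146, 145, 144, 135, 117, 100, 91, 90, 91, 92, 92, 91, 91, 89, 88, 88, 88, 89, 90, 91, 91, 91, 92, 92, 90, 79, 56, 31, 17] [32, 34, 41, 54, 71, 83, 87, 88, 89, 90, 89, 87, 87, 87, 86, 85, 86, 86, 86, 87, 87, 88, 88, 89, 94, 92, 79, 75, 82, 81, 72, 66, 66, 66, 65, 64, 62, 62, 64, 65]
```

```bash
python3 - <<'E'
from h import *
W=load('wrist',8);S=load('scene',0);D=load('side',0)
for z in (.276,.28,.284):
    l=plane(W,(62,336.7),2,z);r=plane(W,(524.5,336.9),2,z);print(z,l,r,np.linalg.norm(l-r),(l+r)/2,np.degrees(np.arctan2(-(r-l)[0],(r-l)[1])))
# thickness
print(plane(W,(480,333),2,.28)-plane(W,(480,340.6),2,.28))
l=plane(W,(62,336.7),2,.28);r=plane(W,(524.5,336.9),2,.28)
m=(l+r)/2
for c,n in((S,'s'),(D,'d')): print(n,proj(c,[l,r,m]).round(1).tolist())
# hook held: tip & scale, and pail crossbar ends
T=plane(W,(281,196),2,.4);print(T)
# lateral profile of hook tip rows/cols
g=W['img'].mean(2).astype(int)
print([int(v) for v in g[196,258:305]]);print([int(v) for v in g[180:215,281]])
# rail edge in scene at midline column & side: profile vertically through projected mid
for n,c in(('scene',S),('side',D)):
    u=proj(c,[m])[0].round().astype(int);print(n,u,[int(v) for v in c['img'].mean(2)[u[1]-14:u[1]+22,u[0]]])
E
```

```text
0.276 [ 0.64440401 -0.17752611  0.276     ] [0.68219079 0.24731787 0.276     ] 0.42652109627658813 [0.6632974  0.03489588 0.276     ] -5.082669062921091
0.28 [ 0.64190254 -0.17449904  0.28      ] [0.6791634  0.24443184 0.28      ] 0.4205846544960859 [0.66053297 0.0349664  0.28      ] -5.082669062921095
0.284 [ 0.63940108 -0.17147197  0.284     ] [0.67613601 0.24154581 0.284     ] 0.4146482127155837 [0.65776855 0.03503692 0.284     ] -5.0826690629210844
[-0.00799486 -0.00044552  0.        ]
s [[181.5, 192.1], [361.3, 300.1], [260.8, 239.9]]
d [[267.0, 144.0], [172.5, 237.8], [227.5, 183.0]]
[0.50164136 0.03743945 0.4       ]
[116, 115, 115, 112, 115, 117, 115, 131, 183, 215, 212, 215, 217, 218, 221, 220, 219, 216, 216, 216, 218, 220, 220, 221, 220, 218, 219, 222, 226, 226, 224, 212, 145, 146, 143, 141, 143, 145, 144, 143, 125, 111, 107, 108, 107, 110, 110]
[119, 113, 111, 112, 115, 111, 112, 113, 116, 138, 219, 220, 219, 221, 221, 218, 221, 219, 220, 221, 219, 221, 221, 146, 123, 155, 156, 156, 157, 143, 157, 91, 90, 103, 105]
scene [261 240] [132, 96, 92, 90, 92, 89, 88, 85, 88, 93, 87, 91, 89, 87, 79, 76, 76, 75, 55, 43, 44, 42, 47, 45, 47, 45, 42, 45, 44, 46, 50, 69, 74, 72, 75, 76]
side [228 183] [63, 59, 56, 65, 95, 70, 58, 58, 61, 62, 57, 58, 72, 83, 84, 79, 44, 21, 34, 29, 30, 34, 31, 26, 32, 29, 33, 25, 40, 69, 46, 38, 38, 42, 45, 44]
```

```bash
cat >> h.py <<'E'
def goM(p,yaw,tilt):  # tilt deg about tool y after yaw
    o=telemetry.get_obs(); r=R.from_quat(o['tool_rot']); a=np.radians(yaw)
    T=R.from_matrix(np.c_[[np.cos(a),np.sin(a),0],[np.sin(a),-np.cos(a),0],[0,0,-1]])*R.from_rotvec([0,np.radians(tilt),0])
    go(); print('turn',np.round((r.inv()*T).as_rotvec()/(2*np.pi),4),'shift after',np.round(T.inv().apply(np.array(p)-o['eef_pos'])/.3,4))
E
python3 -c "
from h import *
W=load('wrist',8);print(plane(W,(278,190),2,.4336), 'pred',[.5333-.0408,.0324+.0036])
goM([.6373,.0371,.30],174.92,5)"
```

```text
[0.49165897 0.03704455 0.4336    ] pred [0.4925, 0.036]
t 10.45 tcp [0.5331 0.0329 0.4203] yaw 175.0 down [-0.0022 -0.     -1.    ] F [ 0.4  0.7 -1.2] w 0.0108 g 58.8
turn [-0.      0.0135  0.0002] shift after [-0.3783  0.0447  0.3694]
```

The tip in hand matches the prediction within 1 mm, so the hook has not slipped. The next move puts it above the rail.

```bash
python3 -m inch '[[[0,0.0135,0],[0,0,0],1],[[0,0,0],[-0.063,0.0075,0.0615],1],[[0,0,0],[-0.063,0.0075,0.0615],1],[[0,0,0],[-0.063,0.0075,0.0615],1],[[0,0,0],[-0.063,0.0075,0.0615],1],[[0,0,0],[-0.063,0.0075,0.0615],1],[[0,0,0],[-0.063,0.0075,0.0615],1],[[0,0,0],[0,0,0],1],[[0,0,0],[0,0,0],1],[[0,0,0],[0,0,0],1]]'>/dev/null
python3 -c "
from h import *
goM([.6373,.0371,.228],174.92,5)
c=snap('side',9);d=snap('scene',9)
O=np.array(telemetry.get_obs()['eef_pos'])+[.0222,-.002,.0517]
ex=np.array([.996,-.0885,0]);l=np.radians(2)
def hk(x,z): return O+ex*(x*np.cos(l)-z*np.sin(l))/1e3+np.array([0,0,(z*np.cos(l)+x*np.sin(l))/1e3])
P=[hk(0,5),hk(-61,-32),hk(-40,-63),hk(18,-27)]+[np.array([.6605,.035,.28])]
out=[]
for k,s in(('side',c),('scene',d)):
  q=proj(s,P);i=cv2.imread(f'pics/{k}_9.png');u=q[0].astype(int);x,y=u[0]-50,u[1]-45
  i=cv2.resize(i[y:y+120,x:x+100],(400,480),interpolation=cv2.INTER_CUBIC)
  for v in q: cv2.circle(i,tuple(((v-[x,y]+.5)*4).astype(int)),3,(0,0,255),1)
  print(k,x,y,q.round(1).tolist());out.append(i)
cv2.imwrite('pics/c5.png',np.hstack(out))"
```

```text
t 11.28 tcp [0.6373 0.0379 0.3018] yaw 175.07 down [-0.0848  0.0071 -0.9964] F [-0.7 -0.3 -0.2] w 0.0107 g 58.8
turn [-0.0001  0.0003  0.0004] shift after [-0.0216 -0.0025  0.2452]
side 174 106 [[224.8, 151.4], [250.6, 172.6], [242.3, 182.5], [218.5, 162.6], [227.5, 183.0]]
scene 209 159 [[259.7, 204.0], [283.5, 205.0], [275.5, 224.2], [252.5, 224.3], [260.9, 239.9]]
```

View pics/c5.png

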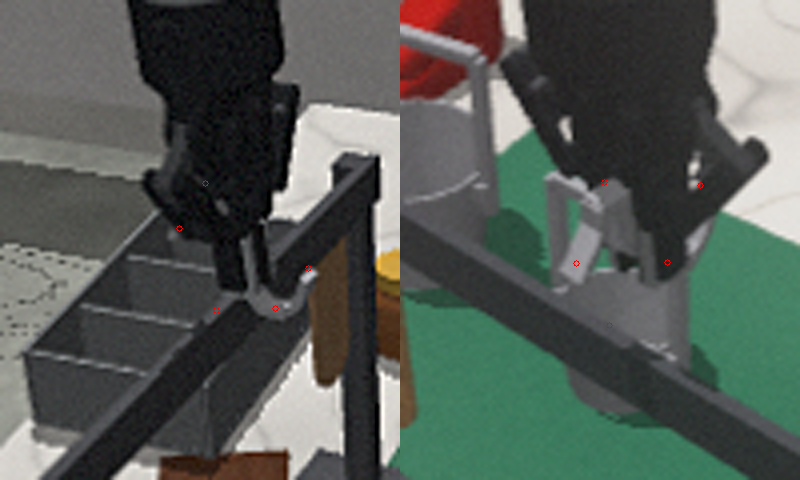

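The projected markers fall on the hook (tip, bottom and arm end) in both views, and the hook is above the middle of the rail. Next I lower it.

```bash
python3 -m inch '[[[0,0,0],[-0.0025,-0.001,0.028],1],[[0,0,0],[-0.0025,-0.001,0.028],1],[[0,0,0],[-0.0025,0,0.028],1],[[0,0,0],[-0.0025,0,0.028],1],[[0,0,0],[-0.0025,0,0.028],1],[[0,0,0],[-0.0025,0,0.028],1],[[0,0,0],[-0.0025,0,0.028],1],[[0,0,0],[0,0,0],1],[[0,0,0],[0,0,0],1]]'
python3 -c "
from h import *
goM([.6373,.0371,.228],174.92,5)"
```

```text
clock: 12.13
eef_pos: [0.6377, 0.036, 0.2415]
tool_rot: [0.044, 0.998, 0.002, -0.043]
ft_force: [0.3, 1.0, -0.2]
grip_width: 0.0104
grasp_force: 58.8
t 12.13 tcp [0.6377 0.036  0.2415] yaw 174.97 down [-0.0861  0.0071 -0.9963] F [ 0.3  1.  -0.2] w 0.0104 g 58.8
turn [-0.0001  0.0001  0.0001] shift after [-0.0021  0.0035  0.045 ]
```

```bash
python3 -m inch '[[[0,0,0],[-0.0005,0.001,0.011],1],[[0,0,0],[-0.0005,0.001,0.011],1],[[0,0,0],[-0.0005,0,0.011],1],[[0,0,0],[0,0,0],1],[[0,0,0],[0,0,0],1]]'
python3 -m inch '[[[0,0,0],[-0.0005,0,0.006],1],[[0,0,0],[-0.0005,0,0.006],1],[[0,0,0],[0,0,0],1],[[0,0,0],[0,0,0],1]]'
```

```text
clock: 12.55
eef_pos: [0.6377, 0.0367, 0.232]
tool_rot: [0.044, 0.998, 0.002, -0.043]
ft_force: [-0.1, 0.6, -1.0]
grip_width: 0.0105
grasp_force: 58.8
clock: 12.88
eef_pos: [0.6381, 0.0367, 0.229]
tool_rot: [0.044, 0.998, 0.002, -0.042]
ft_force: [-0.2, -0.6, 0.7]
grip_width: 0.0105
grasp_force: 58.9
```

```bash
for i in 1 2; do python3 -m inch '[[[0,0,0],[-0.0005,0,0.005],1],[[0,0,0],[0,0,0],1],[[0,0,0],[0,0,0],1]]' | grep -E "eef|ft_"; done
```

```text
eef_pos: [0.6383, 0.0367, 0.2288]
ft_force: [-0.3, 0.7, 6.1]
eef_pos: [0.6386, 0.0367, 0.2287]
ft_force: [-2.0, 1.0, 10.2]
```

It made contact at 0.2288, against a predicted 0.228. Releasing and retreating upward.

```bash
python3 -m inch '[[[0,0,0],[0,0,0],0],[[0,0,0],[0,0,0],0],[[0,0,0],[0,0,0],0],[[0,0,0],[0,0,0],0],[[0,0,0],[0,0,-0.02],0],[[0,0,0],[0,0,-0.04],0],[[0,0,0],[0,0,-0.07],0],[[0,0,0],[0,0,-0.1],0],[[0,0,0],[0,0,-0.1],0],[[0,0,0],[0,0,-0.1],0]]'
python3 -m inch '[[[0,-0.0138,0],[0,0,0],0],[[0,0,0],[0.08,0,-0.05],0],[[0,0,0],[0.08,0,-0.05],0],[[0,0,0],[0.08,0,0],0],[[0,0,0],[0.08,0,0],0],[[0,0,0],[0,0,0],0],[[0,0,0],[0,0,0],0]]'
python3 - <<'E'
from h import *
go()
c=snap('side',10);d=snap('scene',10);w=snap('wrist',10)
O=np.array([.6605,.035,.28]);out=[]
for k,s in(('side',c),('scene',d),('wrist',w)):
  u=proj(s,[O])[0].astype(int);print(k,u);x,y=np.clip(u[0]-32,0,495),np.clip(u[1]-40,0,320)
  i=cv2.imread(f'pics/{k}_10.png')[y:y+100,x:x+65];print(x,y)
  out.append(cv2.resize(i,(260,400),interpolation=cv2.INTER_CUBIC))
cv2.imwrite('pics/c6.png',np.hstack(out))
E
```

```text
clock: 14.22
eef_pos: [0.6483, 0.0357, 0.3558]
tool_rot: [0.044, 0.998, 0.002, -0.042]
ft_force: [0.2, -0.3, 0.3]
grip_width: 0.0427
grasp_force: 0.0
clock: 14.8
eef_pos: [0.5528, 0.0442, 0.3862]
tool_rot: [0.044, 0.999, 0.0, -0.003]
ft_force: [1.0, -0.1, 0.3]
grip_width: 0.043
grasp_force: 0.0
t 14.8 tcp [0.5528 0.0442 0.3862] yaw 175.0 down [-5.7e-03  3.0e-04 -1.0e+00] F [ 1.  -0.1  0.3] w 0.043 g 0.0
side [227 183]
195 143
scene [260 239]
228 199
wrist [277 340]
245 300
```

View pics/c6.png

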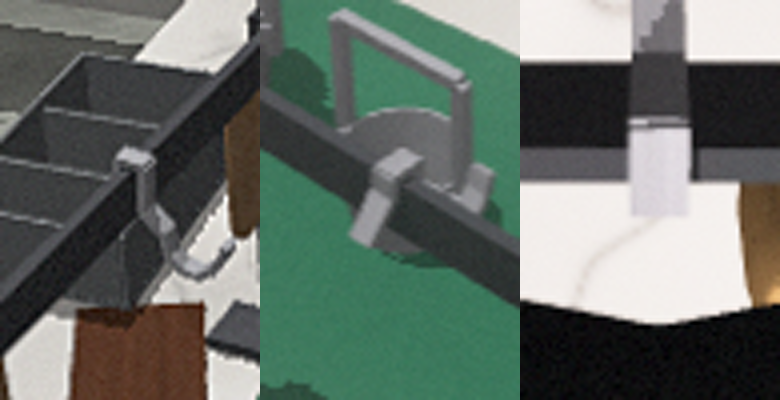

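Released: the hook hangs over the middle of the rail, and its lower curl is open toward the robot (side crop tip at (232,240)). I'll turn the tool and go over the pail.

```bash
python3 -m inch '[[[0,0,0.0195],[0,0,0],-0.2],[[0,0,0.0195],[0,0,0],-0.2],[[0,0,0.0195],[0,0,0],-0.2],[[0,0,0.0195],[0,0,0],-0.2],[[0,0,0.0195],[0,0,0],-0.2],[[0,0,0.0195],[0,0,0],-0.2],[[0,0,0.0195],[0,0,0],-0.2],[[0,0,0.0195],[0,0,0],-0.2],[[0,0,0.0195],[0,0,0],-0.2],[[0,0,0.0195],[0,0,0],-0.2]]'>/dev/null
python3 -m inch '[[[0,0,0.0195],[0,0,0],-0.2],[[0,0,0.0195],[0,0,0],-0.2],[[0,0,0.0175],[0,0,0],-0.2],[[0,0,0],[0,0,0],-0.2],[[0,0,0],[0,0,0],-0.2]]' >/dev/null
python3 -c "
from h import *
go([.49,-.12,.29],85)"
```

```text
t 16.2 tcp [0.5546 0.044  0.3843] yaw 84.58 down [-7.6e-03  2.0e-04 -1.0e+00] F [ 0.2 -0.6  0.1] w 0.0515 g 0.0
turn units [-0.0012  0.0001 -0.0012]
shift units (after turn) [-0.5635 -0.1668  0.3144] rows>= 4.794917859319469
```

```bash
python3 -m inch '[[[-0.0012,0.0001,-0.0012],[0,0,0],-0.2],[[0,0,0],[-0.094,-0.028,0.0525],-0.2],[[0,0,0],[-0.094,-0.028,0.0525],-0.2],[[0,0,0],[-0.094,-0.028,0.0525],-0.2],[[0,0,0],[-0.094,-0.028,0.0525],-0.2],[[0,0,0],[-0.094,-0.028,0.0525],-0.2],[[0,0,0],[-0.094,-0.028,0.0525],-0.2],[[0,0,0],[0,0,0],-0.2],[[0,0,0],[0,0,0],-0.2],[[0,0,0],[0,0,0],-0.2]]'>/dev/null
python3 -c "
from h import *
go();snap('wrist',11)"
python3 -m inch '[[[0,0,0],[0,-0.08,0],-0.2],[[0,0,0],[0,-0.08,0],-0.2],[[0,0,0],[0,-0.08,0],-0.2],[[0,0,0],[0,0,0],-0.2],[[0,0,0],[0,0,0],-0.2],[[0,0,0],[0,0,0],-0.2]]'>/dev/null
python3 - <<'E'
from h import *
go();snap('wrist',12)
for t in(11,12):
    c=load('wrist',t); g=c['img'].mean(2); sat=c['img'].max(2).astype(int)-c['img'].min(2)
    print(t,proj(c,[[.456,-.1215,.135],[.452,-.169,.135],[.46,-.074,.135]]).round().tolist())
    for r in range(60,260,12):
        m=((g[r]>120)&(sat[r]<25)).astype(int); d=np.diff(np.r_[0,m,0]); s=np.where(d==1)[0];e=np.where(d==-1)[0]
        print(r,[(int(a),int(b),int(g[r,a:b].mean())) for a,b in zip(s,e) if b-a>3])
E
```

```text
t 17.03 tcp [ 0.4888 -0.1198  0.2909] yaw 84.9 down [ 1.6e-03  4.0e-04 -1.0e+00] F [ 0.4  1.1 -0.5] w 0.0512 g 0.0
t 17.58 tcp [ 0.4181 -0.1129  0.2913] yaw 84.98 down [ 3.3e-03 -4.0e-04 -1.0e+00] F [ 0.1 -0.   0.7] w 0.0513 g 0.0
11 [[242.0, 203.0], [244.0, 254.0], [240.0, 147.0]]
60 [(0, 91, 240), (413, 560, 238)]
72 [(0, 94, 240), (413, 560, 239)]
84 [(0, 97, 239), (413, 513, 238), (522, 560, 237)]
96 [(0, 99, 238), (413, 489, 241), (526, 560, 237)]
108 [(0, 102, 238), (412, 466, 240), (530, 560, 237)]
120 [(0, 105, 237), (412, 444, 238), (534, 560, 236)]
132 [(0, 107, 239), (412, 440, 241), (537, 560, 236)]
144 [(0, 110, 240), (253, 257, 191), (412, 445, 238), (541, 560, 235)]
156 [(0, 112, 240), (226, 231, 186), (235, 264, 206), (269, 274, 184), (412, 450, 240), (545, 560, 235)]
168 [(0, 115, 240), (216, 220, 174), (231, 277, 198), (412, 454, 234)]
180 [(0, 118, 241), (229, 278, 197)]
192 [(0, 120, 242), (233, 273, 189), (460, 464, 192)]
204 [(0, 123, 242), (238, 249, 217), (458, 468, 225)]
216 [(0, 126, 242), (229, 234, 188), (238, 249, 218), (270, 274, 197), (478, 483, 219)]
2
[... 406 characters left out ...]
40)]
120 [(2, 165, 235), (472, 504, 236)]
132 [(6, 167, 237), (472, 500, 238)]
144 [(4, 169, 238), (308, 312, 169), (471, 504, 238)]
156 [(8, 171, 239), (293, 298, 181), (302, 333, 212), (335, 340, 191), (470, 508, 238)]
168 [(11, 173, 240), (282, 286, 182), (289, 320, 196), (321, 335, 218), (470, 512, 234)]
180 [(0, 7, 210), (9, 176, 240), (286, 320, 199), (321, 335, 214)]
192 [(0, 178, 241), (290, 332, 200)]
204 [(0, 180, 241), (320, 332, 217), (518, 525, 196)]
216 [(0, 182, 241), (293, 297, 198), (320, 331, 224), (550, 560, 216)]
228 [(0, 184, 240), (320, 331, 224), (466, 508, 230)]
240 [(0, 186, 239), (320, 330, 228), (465, 532, 232)]
252 [(0, 188, 238), (319, 330, 219), (464, 556, 232)]
```

```bash
python3 - <<'E'
from h import *
for t,f in((11,lambda r:244.5+(r-228)*.035),(12,lambda r:325.3-(r-228)*.03)):
    c=load('wrist',t)
    for a in(128,246): print(t,a,[c['img'][r,int(round(f(r)))].astype(int).tolist()[0::2] for r in range(a,a+ (40 if a==128 else 50),1)])
A,B=load('wrist',11),load('wrist',12)
for r1,r2 in((216,216),(240,240)):
    a=(243.2 if r1==216 else 244.7,r1);b=(325.2 if r2==216 else 324.7,r2)
    print(np.round(tri(A,a,B,b),4) if 0 else [np.round(x,4) for x in tri(A,a,B,b)])
E
```

```text
11 128 [[42, 61], [42, 63], [41, 61], [46, 68], [40, 61], [40, 62], [43, 63], [42, 63], [40, 60], [44, 64], [42, 62], [38, 62], [44, 64], [66, 75], [73, 77], [78, 81], [79, 81], [191, 192], [227, 227], [228, 229], [227, 228], [220, 222], [113, 114], [191, 190], [220, 221], [220, 222], [219, 221], [218, 220], [218, 220], [218, 218], [217, 217], [215, 216], [212, 213], [212, 213], [209, 211], [210, 213], [209, 211], [212, 212], [211, 211], [212, 215]]
11 246 [[227, 227], [224, 224], [226, 226], [225, 226], [226, 225], [224, 224], [223, 225], [226, 225], [226, 226], [226, 225], [225, 226], [223, 224], [226, 226], [226, 226], [142, 152], [48, 68], [41, 62], [43, 64], [42, 61], [41, 61], [38, 59], [40, 58], [37, 60], [37, 56], [39, 59], [39, 59], [41, 61], [37, 60], [44, 63], [39, 58], [43, 60], [39, 60], [40, 59], [40, 60], [41, 61], [41, 59], [41, 59], [47, 59], [64, 65], [62, 61], [67, 70], [60, 63], [66, 64], [63, 63], [60, 62], [63, 64], [67, 69], [67, 65], [65, 66], [64, 64]]
12 128 [[76, 112], [77, 116], [77, 111], [75, 109], [78, 113], [80, 114], [78, 112], [79, 115], [79, 114], [
[... 317 characters left out ...]
232], [232, 233], [232, 232], [233, 233]]
12 246 [[233, 232], [232, 232], [231, 231], [232, 232], [232, 231], [232, 233], [231, 231], [231, 230], [231, 231], [232, 232], [231, 231], [230, 231], [232, 231], [231, 231], [203, 209], [91, 124], [73, 112], [76, 111], [72, 108], [79, 113], [69, 111], [73, 112], [51, 77], [45, 69], [41, 59], [38, 57], [37, 57], [40, 60], [37, 59], [38, 60], [41, 62], [41, 59], [39, 58], [43, 63], [41, 60], [38, 58], [39, 59], [43, 62], [38, 59], [38, 57], [37, 58], [43, 61], [54, 65], [64, 62], [66, 65], [65, 65], [63, 64], [64, 63], [69, 69], [62, 64]]
[array([ 0.4561, -0.1315,  0.1403]), np.float64(0.0003)]
[array([ 0.4547, -0.154 ,  0.1389]), np.float64(0.0003)]
```

```bash
python3 - <<'E'
from h import *
A,B=load('wrist',11),load('wrist',12)
for c,pts in((A,((245.8,260.3),(241.5,150.2),(240.5,145))),(B,((324.2,260.7),(327,151),(327.2,145.5)))):
    q=[plane(c,p,2,.1395) for p in pts]
    for e in q[1:]: print(q[0],e,np.linalg.norm(q[0]-e),(q[0]+e)/2,'yaw',np.degrees(np.arctan2(-(e-q[0])[0],(e-q[0])[1])))
# column centroid fits
for t,c in((11,A),(12,B)):
    g=c['img'].mean(2);P=[]
    for r in range(205,258,4):
        x0=244 if t==11 else 325
        seg=np.arange(x0-14,x0+15);w=np.clip(g[r,seg]-150,0,None)
        m=(g[r,seg]>150)&(abs(seg-x0)<10);P.append(plane(c,(seg[m].mean(),r),2,.1395)[:2])
    P=np.array(P);f=np.polyfit(P[:,1],P[:,0],1);print(t,np.degrees(np.arctan(-f[0])),'x at y=-.1215',np.polyval(f,-.1215))
E
```

```text
[ 0.45351427 -0.17319063  0.1395    ] [ 0.46121806 -0.07593508  0.1395    ] 0.09756018603290359 [ 0.45736616 -0.12456286  0.1395    ] yaw -4.529046159450123
[ 0.45351427 -0.17319063  0.1395    ] [ 0.46090337 -0.07168831  0.1395    ] 0.10177091818962965 [ 0.45720882 -0.12243947  0.1395    ] yaw -4.163635179532586
[ 0.4531251  -0.17328948  0.1395    ] [ 0.46066174 -0.07608431  0.1395    ] 0.09749689928353464 [ 0.45689342 -0.12468689  0.1395    ] yaw -4.433463646968664
[ 0.4531251  -0.17328948  0.1395    ] [ 0.46105183 -0.07164439  0.1395    ] 0.10195369508169594 [ 0.45708846 -0.12246694  0.1395    ] yaw -4.459155810984709
11 -4.123089913643822 x at y=-.1215 0.456728313112919
12 -4.388660630163948 x at y=-.1215 0.45721053894072894
```

```bash
python3 - <<'E'
from h import *
S,D,W=load('scene',0),load('side',0),load('wrist',8)
s=400/133
print(tri(S,(180+152/s,150+72/3),D,(290+183/s,150+25/3)),tri(S,(180+24/s,150+32/3),D,(290+183/s,150+23/3)))
print(plane(W,(60,105),2,.25))
go([.4549,-.1503,.125],85.7)
E
```

```text
(array([ 0.43855527, -0.2346579 ,  0.21180061]), np.float64(0.05531286791620633)) (array([ 0.44569501, -0.36388837,  0.17201079]), np.float64(0.003026968802948587))
[ 0.44133981 -0.142755    0.25      ]
t 17.63 tcp [ 0.4181 -0.113   0.291 ] yaw 84.96 down [ 2.6e-03 -2.0e-04 -1.0e+00] F [ 0.7 -0.2  0.4] w 0.0509 g 0.0
turn units [ 0.0004 -0.     -0.0021]
shift units (after turn) [-0.1147  0.1315  0.5533] rows>= 4.173971093930222
```

```bash
python3 - <<'E'
from h import *
S,D,W=load('scene',0),load('side',0),load('wrist',8)
s=400/133
for z in(.18,.2):print(z,plane(S,(180+154/s,150+72/3),2,z),plane(S,(180+24/s,150+32/3),2,z),plane(D,(290+183/s,150+22/3),2,z),plane(W,(60,105),2,z))
E
```

```text
0.18 [ 0.43729977 -0.22904359  0.18      ] [ 0.4553645  -0.35273207  0.18      ] [ 0.44394489 -0.35419311  0.18      ] [ 0.4361267 -0.1835673  0.18     ]
0.2 [ 0.45780976 -0.20996284  0.2       ] [ 0.47536735 -0.33017902  0.2       ] [ 0.43888195 -0.31704133  0.2       ] [ 0.43761616 -0.17190664  0.2       ]
```

```bash
python3 -m inch '[[[0,0,-0.0021],[0,0,0],-0.2],[[0,0,0],[-0.038,0.0438,0.05],-0.2],[[0,0,0],[-0.038,0.0438,0.05],-0.2],[[0,0,0],[-0.038,0.0438,0.05],-0.2],[[0,0,0],[0,0,0.07],-0.2],[[0,0,0],[0,0,0.07],-0.2],[[0,0,0],[0,0,0.07],-0.2],[[0,0,0],[0,0,0.07],-0.2],[[0,0,0],[0,0,0],-0.2],[[0,0,0],[0,0,0],-0.2]]'>/dev/null; python3 - <<'E'
from h import *
go([.4549,-.1503,.125],85.7)
c=snap('wrist',13);g=c['img'].mean(2)
print(proj(c,[[.457,-.1224,.1395]]))
for r in range(180,300,15):
    print(r,[int(v) for v in g[r,200:360:4]])
E
```

```text
t 18.47 tcp [ 0.4531 -0.1502  0.1604] yaw 85.66 down [-0.0026  0.0013 -1.    ] F [ 0.2 -1.2 -0.6] w 0.0514 g 0.0
turn units [-0.0004 -0.0002 -0.0001]
shift units (after turn) [1.000e-04 6.100e-03 1.179e-01] rows>= 0.8492194643544427
[[284.46282121 205.44260646]]
180 [113, 110, 114, 110, 112, 113, 137, 161, 101, 104, 102, 105, 105, 204, 129, 127, 130, 135, 213, 133, 132, 132, 130, 134, 226, 227, 229, 124, 125, 69, 73, 67, 69, 65, 65, 216, 111, 107, 113, 110]
195 [111, 112, 111, 111, 110, 114, 111, 164, 150, 100, 97, 91, 93, 94, 84, 81, 124, 124, 123, 127, 127, 129, 131, 131, 123, 120, 79, 77, 77, 73, 73, 74, 69, 70, 225, 114, 117, 113, 113, 112]
210 [110, 110, 110, 115, 112, 111, 109, 108, 112, 126, 210, 87, 89, 81, 86, 82, 79, 81, 80, 127, 127, 125, 126, 128, 82, 85, 81, 79, 77, 78, 75, 100, 218, 112, 112, 108, 112, 112, 112, 109]
225 [110, 113, 111, 112, 110, 109, 109, 108, 110, 113, 111, 114, 113, 113, 213, 221, 89, 82, 81, 121, 128, 127, 125, 127, 84, 82, 174, 224, 159, 112, 112, 110, 113, 114, 114, 112, 114, 114, 112, 113]
240 [115, 115, 111, 109, 111, 111, 111, 111, 108, 114, 113, 111, 110, 112, 111, 111, 112, 112, 127, 228, 228, 230, 228, 230, 110, 110, 112, 108, 115, 112, 112, 108, 109, 112, 110, 112, 116, 117, 110, 109]
255 [112, 111, 115, 110, 112, 112, 110, 99, 61, 62, 59, 81, 112, 110, 113, 111, 111, 108, 108, 229, 229, 228, 230, 229, 107, 109, 109, 112, 114, 112, 114, 114, 113, 111, 110, 108, 112, 112, 112, 111]
270 [69, 73, 60, 13, 9, 111, 112, 114, 61, 59, 62, 59, 59, 73, 112, 113, 110, 113, 116, 227, 226, 228, 229, 224, 111, 114, 111, 108, 112, 110, 111, 115, 110, 110, 110, 12, 6, 12, 67, 72]
285 [66, 4, 8, 4, 10, 66, 116, 114, 111, 60, 60, 60, 60, 60, 58, 56, 56, 58, 59, 222, 225, 225, 226, 222, 111, 111, 113, 110, 112, 111, 109, 111, 111, 107, 112, 4, 10, 8, 8, 18]
```

```bash
python3 -m inch '[[[0,0,0],[0,0.003,0.04],-0.2],[[0,0,0],[0,0.003,0.04],-0.2],[[0,0,0],[0,0,0.037],-0.2],[[0,0,0],[0,0,0],-0.2],[[0,0,0],[0,0,0],-0.2],[[0,0,0],[0,0,0],1],[[0,0,0],[0,0,0],1],[[0,0,0],[0,0,0],1],[[0,0,0],[0,0,0],1],[[0,0,0],[0,0,0],1]]'; python3 -m inch '[[[0,0,0],[0,0,0],1],[[0,0,0],[0,0,0],1]]'; python3 -m inch '[[[0,0,0],[0,0,-0.01],1],[[0,0,0],[0,0,-0.02],1],[[0,0,0],[0,0,-0.04],1],[[0,0,0],[0,0,-0.04],1],[[0,0,0],[0,0,-0.04],1],[[0,0,0],[0,0,0],1],[[0,0,0],[0,0,0],1],[[0,0,0],[0,0,0],1],[[0,0,0],[0,0,0],1]]'
```

```text
clock: 19.35
eef_pos: [0.4557, -0.1509, 0.1273]
tool_rot: [0.734, 0.68, 0.001, 0.001]
ft_force: [-1.6, -0.0, 5.6]
grip_width: 0.0073
grasp_force: 59.4
clock: 19.52
eef_pos: [0.4557, -0.1509, 0.1273]
tool_rot: [0.734, 0.68, 0.001, 0.001]
ft_force: [-2.3, -0.1, 5.3]
grip_width: 0.0068
grasp_force: 59.4
clock: 20.27
eef_pos: [0.4545, -0.1504, 0.1703]
tool_rot: [0.734, 0.68, -0.0, -0.001]
ft_force: [-0.1, 0.8, -1.5]
grip_width: 0.0069
grasp_force: 58.6
```

```bash
python3 - <<'E'
from h import *
D,S=load('side',10),load('scene',10)
p,e=tri(S,(228+222/4,199+170/4),D,(195+233/4,143+238/4));print('tip',p,e)
O=np.array([.6608,.0347,.28]);ex=np.array([.996,-.0885,0])
def hk(x,z,l):
    l=np.radians(l);return O+ex*(x*np.cos(l)-z*np.sin(l))/1e3+np.array([0,0,(z*np.cos(l)+x*np.sin(l))/1e3])
for l in(0,4,8,12):
    P=[hk(0,5,l),hk(-61,-32,l),hk(-40,-63,l),hk(-40,-53,l),hk(18,-27,l)]
    print(l,'side crop',((proj(D,P)-[195,143])*4).round().tolist(),'scene crop',((proj(S,P)-[228,199])*4+[260,0]).round().tolist(),'seat',P[3].round(4))
E
```

```text
tip [0.60098363 0.03886169 0.23764373] 0.007991633843153953
0 side crop [[129.0, 152.0], [229.0, 230.0], [199.0, 267.0], [198.0, 253.0], [106.0, 193.0]] scene crop [[390.0, 155.0], [482.0, 145.0], [453.0, 218.0], [453.0, 202.0], [365.0, 230.0]] seat [0.621  0.0382 0.227 ]
4 side crop [[130.0, 152.0], [226.0, 236.0], [193.0, 269.0], [193.0, 255.0], [103.0, 191.0]] scene crop [[391.0, 155.0], [479.0, 155.0], [447.0, 227.0], [448.0, 211.0], [362.0, 230.0]] seat [0.6247 0.0379 0.2243]
8 side crop [[130.0, 153.0], [222.0, 240.0], [186.0, 270.0], [187.0, 257.0], [100.0, 188.0]] scene crop [[391.0, 155.0], [475.0, 164.0], [440.0, 236.0], [442.0, 219.0], [359.0, 230.0]] seat [0.6287 0.0376 0.2219]
12 side crop [[131.0, 153.0], [218.0, 245.0], [178.0, 271.0], [181.0, 258.0], [98.0, 185.0]] scene crop [[392.0, 154.0], [471.0, 173.0], [434.0, 244.0], [436.0, 227.0], [356.0, 229.0]] seat [0.6328 0.0372 0.2198]
```

```bash
cat >> h.py <<'E'
def goX(p,yaw,tilt):  # tilt deg about tool x after yaw
    o=telemetry.get_obs(); r=R.from_quat(o['tool_rot']); a=np.radians(yaw)
    T=R.from_matrix(np.c_[[np.cos(a),np.sin(a),0],[np.sin(a),-np.cos(a),0],[0,0,-1]])*R.from_rotvec([np.radians(tilt),0,0])
    go(); print('turn',np.round((r.inv()*T).as_rotvec()/(2*np.pi),4),'shift after',np.round(T.inv().apply(np.array(p)-o['eef_pos'])/.3,4),'down',T.as_matrix()[:,2])
E
python3 -c "
from h import *
goX([.53,-.01,.26],84.92,-4)"
```

```text
t 20.27 tcp [ 0.4545 -0.1504  0.1703] yaw 85.62 down [-1.3e-03  8.0e-04 -1.0e+00] F [-0.1  0.8 -1.5] w 0.0069 g 58.6
turn [-0.0113 -0.0002  0.0019] shift after [ 0.4883  0.2295 -0.2836] down [ 0.06948247 -0.0061767  -0.99756405]
```

```bash
python3 -m inch '[[[-0.0057,0,0.001],[0,0,0],1],[[-0.0056,0,0.0009],[0,0,0],1],[[0,0,0],[0,0,-0.07],1],[[0,0,0],[0,0,-0.07],1],[[0,0,0],[0.061,0.0287,-0.036],1],[[0,0,0],[0.061,0.0287,-0.036],1],[[0,0,0],[0.061,0.0287,-0.036],1],[[0,0,0],[0.061,0.0287,-0.036],1],[[0,0,0],[0.061,0.0287,0],1],[[0,0,0],[0.061,0.0287,0],1]]'>/dev/null
python3 -m inch '[[[0,0,0],[0.061,0.0287,0],1],[[0,0,0],[0.061,0.0287,0],1],[[0,0,0],[0,0,0],1],[[0,0,0],[0,0,0],1],[[0,0,0],[0,0,0],1]]'>/dev/null
python3 - <<'E'
from h import *
goX([.6232,.0095,.26],84.92,-4)
S,D=snap('scene',14),snap('side',14)
o=telemetry.get_obs();M=R.from_quat(o['tool_rot']).as_matrix();T=np.array(o['eef_pos'])
P=[T+M@np.array([x,0,-.0077-.0045]) for x in(-.0225,.0285,.0795)]
for n,c in(('scene',S),('side',D)):
    q=proj(c,P);print(n,q.round(1).tolist())
    g=c['img'].mean(2)
    x0,y0=q[2].round().astype(int)   # far end neighbourhood
    print((g[y0-14:y0+15:2,x0-16:x0+17:2]).astype(int))
E
```

```text
t 21.52 tcp [ 0.5298 -0.0105  0.2604] yaw 84.95 down [ 0.069  -0.006  -0.9976] F [-0.1  0.1 -0.3] w 0.0071 g 58.7
turn [-0.0001 -0.      0.0001] shift after [0.0941 0.3033 0.0224] down [ 0.06948247 -0.0061767  -0.99756405]
scene [[274.7, 190.9], [294.6, 201.4], [315.6, 212.4]]
[[217 218 219 218 219 218 219 218 219 218 217 219 216 217 219 215 215]
 [219 217 217 219 220 219 218 218 219 219 219 218 218 217 214 213 210]
 [218 219 220 219 221 220 218 220 219 217 219 218 219 217 210 202 209]
 [172 221 219 218 219 218 221 218 220 218 214 208 203 210 214 216 214]
 [109 124 194 218 214 212 205 207 211 215 217 216 219 217 216 215 216]
 [ 99 107 109 131 200 216 218 218 220 219 219 218 218 218 216 216 216]
 [ 88  90 124 107 110 134 207 221 219 220 218 218 217 217 218 213 215]
 [191  86  93 110 143 177 178 183 221 218 220 218 218 218 215 213 207]
 [220 218 191 103 101 103 133  97 212 219 219 217 211 198 208 213 212]
 [161 220 219 214 163 106 100 171 134 217 213 206 212 216 216 213 214]
 [ 96 108 142 218 219 179 100 101 107 212 217 217 214 216 215 213 212]
 [ 95 100  97  99 126 137 102  96 142 217
[... 663 characters left out ...]
 46  39  20 252 152 117 117 193 101  90  68 232 229 160  89]
 [ 93  39  47  43  19 244 226 235 205 190 195  65  91  84 111 123  93]
 [144  38  41  42  23 241 222 228  77 100  48 202  89 100  99  90  93]
 [137  42  42  43  19 241 216 190 158 197 154  93  98  99  94  90  91]
 [135  37  42  37  29 241 218 200  87  80 113  93  93  97  96  93  93]
 [188  36  42  45  25 242 219 188  90  84  95  98  98  89  90  92  97]
 [173  34  41  44  29 236 222 156  90  77 151 144 148 177 155 108  93]
 [183  29  44  44  25 243 171  82  93  68 100  91  92  95  96  98 103]
 [218  33  44  43  69 127  75  92  97  74  95  96  97  99  99 100  97]
 [208  37  43  30 169  69  82  92  95  63  93  95  93  98  96 100  91]]
```

The bar end agrees with the prediction within about 2 px in both views, so the pail is level in the hand. Moving above the seat.

```bash
python3 -m inch '[[[0,0,0],[0.0118,0.038,0.0028],1],[[0,0,0],[0.0118,0.038,0.0028],1],[[0,0,0],[0.0118,0.038,0.0028],1],[[0,0,0],[0.0118,0.038,0.0028],1],[[0,0,0],[0.0118,0.038,0.0028],1],[[0,0,0],[0.0118,0.038,0.0028],1],[[0,0,0],[0.0118,0.038,0.0028],1],[[0,0,0],[0.0118,0.038,0.0028],1],[[0,0,0],[0,0,0],1],[[0,0,0],[0,0,0],1]]'
python3 - <<'E'
from h import *
goX([.6232,.0095,.2163],84.92,-4)
S,D=snap('scene',15),snap('side',15)
E
```

```text
clock: 22.45
eef_pos: [0.6238, 0.009, 0.2606]
tool_rot: [0.738, 0.674, 0.024, 0.026]
ft_force: [-0.7, -0.5, -1.1]
grip_width: 0.0067
grasp_force: 58.8
t 22.45 tcp [0.6238 0.009  0.2606] yaw 84.88 down [ 0.07   -0.0059 -0.9975] F [-0.7 -0.5 -1.1] w 0.0067 g 58.8
turn [ 0.0001 -0.0001 -0.0001] shift after [ 0.0016 -0.0125  0.147 ] down [ 0.06948247 -0.0061767  -0.99756405]
```

```bash
python3 -m inch '[[[0,0,0],[0.0005,-0.0016,0.0185],1],[[0,0,0],[0.0005,-0.0016,0.0185],1],[[0,0,0],[0,-0.0016,0.0185],1],[[0,0,0],[0,-0.0016,0.0185],1],[[0,0,0],[0,-0.0016,0.0185],1],[[0,0,0],[0,0,0],1],[[0,0,0],[0,0,0],1]]'
python3 -m inch '[[[0,0,0],[0,-0.001,0.012],1],[[0,0,0],[0,-0.001,0.012],1],[[0,0,0],[0,0,0],1],[[0,0,0],[0,0,0],1]]'
```

```text
clock: 23.13
eef_pos: [0.6233, 0.0101, 0.2326]
tool_rot: [0.737, 0.675, 0.024, 0.026]
ft_force: [0.0, 0.3, -1.0]
grip_width: 0.0068
grasp_force: 59.2
clock: 23.47
eef_pos: [0.6234, 0.0104, 0.2297]
tool_rot: [0.737, 0.675, 0.026, 0.027]
ft_force: [-9.5, 1.7, 7.2]
grip_width: 0.0068
grasp_force: 64.5
```

```bash
for i in 1 2; do python3 -m inch '[[[0,0,0],[0,-0.0005,0.006],1],[[0,0,0],[0,0,0],1],[[0,0,0],[0,0,0],1]]' | grep -E "eef|ft_f"; done
```

```text
eef_pos: [0.6218, 0.0109, 0.2273]
ft_force: [-12.6, 1.8, 11.0]
eef_pos: [0.6215, 0.011, 0.2265]
ft_force: [-15.5, 2.2, 15.1]
```

Contact came 13 mm too early, with a force of (-15, 2, 15) N. Before backing off, I'll locate it from the measured moment.

```bash
python3 - <<'E'
from h import *
o=telemetry.get_obs();go();print('torque',np.round(o['ft_torque'],3))
F=np.array(o['ft_force'])-[0,0,-1.5];t=np.array(o['ft_torque'])-np.cross([.0025,.028,0],[0,0,-1.5])
r=np.cross(F,t)/F.dot(F)
for k in(-.1,-.05,0,.05,.1): print(k,np.round(r+k*F/np.linalg.norm(F),3))
# hook moved? compare frames
for n in('side','scene'):
    a=load(n,10);b=load(n,15);c=snap(n,16)
    u=proj(a,[[.6608,.0347,.285],[.61,.039,.24]]).astype(int)
    print(n,u.tolist())
    for q in u: 
        f=lambda m:m['img'].mean(2)[q[1]-7:q[1]+8:2,q[0]-8:q[0]+9:2].astype(int)
        print(np.hstack([f(a),np.full((8,1),-1),f(b),np.full((8,1),-1),f(c)]))
E
```

```text
t 23.97 tcp [0.6215 0.011  0.2265] yaw 84.99 down [ 0.0716 -0.0043 -0.9974] F [-15.5   2.2  15.1] w 0.0068 g 66.0
torque [ 0.216  1.832 -0.04 ]
-0.1 [ 0.009 -0.003 -0.128]
-0.05 [-0.025  0.002 -0.092]
0 [-0.059  0.007 -0.056]
0.05 [-0.093  0.012 -0.019]
0.1 [-0.126  0.017  0.017]
side [[227, 181], [248, 202]]
[[ 57  58  61  55  72  93 116 117  74  -1  61  54  57  54  75  92 112 118
   75  -1  59  62  57  59  76  24   9  19  49]
 [ 59  60  61  66  64  58  59  71  86  -1  62  63  57  61  59  64  65  72
   87  -1  62  65  60  68  65  57  19  20  24]
 [ 58  61  55  61  59  53  76  88  58  -1  64  60  61  66  61  66  70  87
   36  -1  63  64  63  59  60  63  26  22  22]
 [ 62  60  58 129 166 120  95  37  27  -1  65  61  62  82  98  81  58  36
   39  -1  66  64  56 137 114 100  76  18  25]
 [ 65  60  75 178 183 185 184  99  29  -1  63  59  75 114 113 126 121  68
   29  -1  66  66  72 182 187 187 194 102  22]
 [ 61  59  91  71  76 100  90  70  32  -1  59  59  93  77  81 107  96  76
   29  -1  62  61  92  72  77 105  91  74  24]
 [ 84  75  84  91  49  74  72  61  27  -1  90  79  85  90  40  
[... 2417 characters left out ...]
 96  97  95  -1  88  81  87  98 109 107 107 103
   98  -1  49  68  93  94  95  95  97  96  96]
 [108 109 104  95  87 137 148  97  99  -1  94  90  83  81  87 101 105 106
  106  -1  50  79  95  94  92  99  96  95  95]
 [108 108 106  91 100 122 133 142 104  -1  92  93  95  88  84  85  89 138
  106  -1  48  87  94  92  95  94  94  95  95]
 [106 111 114  90 102 122 124 103  93  -1  91  97  93  95  91  90  98 101
  126  -1 105  98  95  94  93  94  96  90  95]
 [ 98 136  89  91 140 145 125  87  95  -1  87  90  93  93 102  98  96 101
  102  -1  89 102 102 100  99  98  93  87  96]
 [ 85  85 107 163 148 150 140  87  92  -1  82  82  88  95 102 103  98  91
  101  -1  83  85  96 105 106 103  96  92  94]]
```

The moment puts the contact on the gripper's rail-side knuckle, not the hook, and the hook has not moved. I'll back up, lean the tool about 12° toward the robot and retry.

```bash
python3 -m inch '[[[0,0,0],[0,0.002,-0.03],1],[[0,0,0],[0,0.002,-0.05],1],[[0,0,0],[0,0.002,-0.05],1],[[0,0,0],[0,0,0],1],[[-0.0074,0,0],[0,0,0],1],[[-0.0074,0,0],[0,0,0],1],[[-0.0074,0,0],[0,0,0],1],[[0,0,0],[0,0,0],1],[[0,0,0],[0,0,0],1]]'
python3 -c "
from h import *
goX([.6226,.0094,.2165],84.92,-12)"
```

```text
clock: 24.82
eef_pos: [0.6218, 0.0102, 0.2611]
tool_rot: [0.734, 0.672, 0.071, 0.077]
ft_force: [-0.0, 0.4, -0.4]
grip_width: 0.007
grasp_force: 66.1
t 24.82 tcp [0.6218 0.0102 0.2611] yaw 84.95 down [ 0.2072 -0.0178 -0.9781] F [-0.   0.4 -0.4] w 0.007 g 66.1
turn [ 0.     -0.0001  0.0001] shift after [-0.0026 -0.0281  0.146 ] down [ 0.20709502 -0.01840987 -0.9781476 ]
```

```bash
python3 -m inch '[[[0,0,0],[-0.0005,-0.0037,0.019],1],[[0,0,0],[-0.0005,-0.0037,0.019],1],[[0,0,0],[-0.0005,-0.0037,0.019],1],[[0,0,0],[-0.0005,-0.0037,0.019],1],[[0,0,0],[-0.0005,-0.0037,0.019],1],[[0,0,0],[0,0,0],1],[[0,0,0],[0,0,0],1]]' | grep -E "eef|ft_f"
for i in 1; do python3 -m inch '[[[0,0,0],[0,-0.0026,0.013],1],[[0,0,0],[0,0,0],1],[[0,0,0],[0,0,0],1]]' | grep -E "eef|ft_f"; done
```

```text
eef_pos: [0.6228, 0.0094, 0.2315]
ft_force: [0.2, -0.1, -1.3]
eef_pos: [0.6231, 0.0094, 0.2285]
ft_force: [-0.1, -0.0, -2.0]
```

```bash
for i in 1 2; do python3 -m inch '[[[0,0,0],[0,-0.0014,0.007],1],[[0,0,0],[0,0,0],1],[[0,0,0],[0,0,0],1]]' | grep -E "eef|ft_f"; done
```

```text
eef_pos: [0.6231, 0.0094, 0.2263]
ft_force: [0.0, 0.0, -0.6]
eef_pos: [0.6231, 0.0094, 0.224]
ft_force: [-0.0, -0.4, -1.9]
```

Now past the earlier contact height with no force. Continuing in small steps.

```bash
for i in 1 2 3; do python3 -m inch '[[[0,0,0],[0,-0.0012,0.006],1],[[0,0,0],[0,0,0],1],[[0,0,0],[0,0,0],1]]' | grep -E "eef|ft_f"; done
```

```text
eef_pos: [0.6231, 0.0094, 0.2221]
ft_force: [0.6, 0.0, -1.2]
eef_pos: [0.6231, 0.0094, 0.2203]
ft_force: [0.3, 0.7, -1.2]
eef_pos: [0.6232, 0.0094, 0.2185]
ft_force: [-0.5, 0.3, -0.3]
```

```bash
for i in 1 2 3; do python3 -m inch '[[[0,0,0],[0,-0.0006,0.003],1],[[0,0,0],[0,0,0],1],[[0,0,0],[0,0,0],1]]' | grep -E "eef|ft_f"; done; python3 -c "
from h import *
print(telemetry.get_obs()['ft_torque'])"
```

```text
eef_pos: [0.6233, 0.0094, 0.2177]
ft_force: [-0.8, 0.4, -0.6]
eef_pos: [0.6232, 0.0094, 0.2167]
ft_force: [0.6, -0.8, -0.9]
eef_pos: [0.6233, 0.0094, 0.2159]
ft_force: [0.3, 0.2, -1.5]
[0.03444379 0.26464564 0.0126177 ]
```

```bash
for i in 1 2 3 4; do python3 -m inch '[[[0,0,0],[0,-0.0007,0.0035],1],[[0,0,0],[0,0,0],1],[[0,0,0],[0,0,0],1]]' | grep -E "eef|ft_f"; done; python3 -c "
from h import *
print(telemetry.get_obs()['ft_torque'])"
```

```text
eef_pos: [0.6237, 0.0094, 0.2154]
ft_force: [1.2, 0.4, 0.9]
eef_pos: [0.6241, 0.0094, 0.2149]
ft_force: [0.6, 0.6, 4.3]
eef_pos: [0.6244, 0.0094, 0.2144]
ft_force: [-1.1, 0.4, 6.9]
eef_pos: [0.6247, 0.0094, 0.2141]
ft_force: [-0.3, -0.9, 9.8]
[0.13751881 0.06941352 0.00900266]
```

Contact is purely vertical and the bar slid a little toward the seat, so it is lying in the curl. I'll release gradually.

```bash
python3 -m inch '[[[0,0,0],[0,0,0],0.84],[[0,0,0],[0,0,0],0.82],[[0,0,0],[0,0,0],0.8],[[0,0,0],[0,0,0],0.78],[[0,0,0],[0,0,0],0.76],[[0,0,0],[0,0,0],0.74],[[0,0,0],[0,0,0],0.72],[[0,0,0],[0,0,0],0.72],[[0,0,0],[0,0,0],0.72]]'
python3 -m inch '[[[0,0,0],[0,0,0],0.68],[[0,0,0],[0,0,0],0.64],[[0,0,0],[0,0,0],0.6],[[0,0,0],[0,0,0],0.56],[[0,0,0],[0,0,0],0.5],[[0,0,0],[0,0,0],0.45],[[0,0,0],[0,0,0],0.45],[[0,0,0],[0,0,0],0.45]]'
```

```text
clock: 29.4
eef_pos: [0.6224, 0.0095, 0.211]
tool_rot: [0.734, 0.672, 0.071, 0.077]
ft_force: [-5.5, 0.5, 3.6]
grip_width: 0.0122
grasp_force: 0.0
clock: 30.07
eef_pos: [0.6183, 0.0099, 0.21]
tool_rot: [0.734, 0.672, 0.068, 0.074]
ft_force: [-18.3, 1.5, 7.7]
grip_width: 0.0234
grasp_force: 0.0
```

The opening finger presses on the rail. Ease the opening back and withdraw along the tool axis, which leads away from the rail.

```bash
python3 -m inch '[[[0,0,0],[0,0,-0.006],0.64],[[0,0,0],[0,0,-0.01],0.64],[[0,0,0],[0,0,-0.012],0.64],[[0,0,0],[0,0,0],0.64]]'; python3 -c "
from h import *
S,D=snap('scene',17),snap('side',17)"
```

```text
clock: 30.4
eef_pos: [0.6225, 0.0095, 0.2207]
tool_rot: [0.734, 0.671, 0.072, 0.078]
ft_force: [-0.1, -0.5, 0.9]
grip_width: 0.0152
grasp_force: 0.0
```

```bash
python3 -m inch '[[[0,0,0],[0,0,-0.012],0.64],[[0,0,0],[0,0,-0.02],0.64],[[0,0,0],[0,0,-0.03],0.64],[[0,0,0],[0,0,-0.05],0.64],[[0,0,0],[0,0,-0.07],0.64],[[0,0,0],[0,0,-0.07],0.64],[[0,0,0],[0,0,-0.07],0.64],[[0,0,0],[0,-0.06,-0.03],0.64],[[0,0,0],[0,-0.06,0],0.64],[[0,0,0],[0,-0.06,0],0.64]]'
python3 -m inch '[[[0,0,0],[0,-0.06,0],0.64],[[0,0,0],[0,-0.06,0],0.64],[[0,0,0],[0,-0.06,0],0.64],[[0,0,0],[0,-0.06,0],0.64],[[0,0,0],[0,0,0],0.64],[[0,0,0],[0,0,0],0.64],[[0,0,0],[0,0,0],0.64],[[0,0,0],[0,0,0],0.64],[[0,0,0],[0,0,0],0.64],[[0,0,0],[0,0,0],0.64]]'
python3 - <<'E'
from h import *
snap('scene',18);S,D=load('scene',18),snap('side',18)
import time
S2,D2=snap('scene',19),snap('side',19)
for n,a,b in(('scene',S,S2),('side',D,D2)):
    d=np.abs(a['img'].astype(int)-b['img']).max(2);print(n,'changed>40:',(d>40).sum())
    # predicted bar ends and middle, seat .626,.0377,.2225, top +.0045
    m=np.array([.626,.0377,.2225]);u=np.array([.0885,.996,0])
    q=proj(a,[m-u*.0515,m-u*.03,m,m+u*.03,m+u*.0515,m-[0,0,.080],m-[0,0,.135],[.6608,.0347,.285]]);print(q.round(1).tolist())
    g=b['img'].mean(2)
    for k in(0,4):
        x,y=q[k].round().astype(int);print(g[y-14:y+15:2,x-16:x+17:2].astype(int))
E
```

```text
clock: 31.33
eef_pos: [0.547, 0.0162, 0.314]
tool_rot: [0.733, 0.671, 0.073, 0.079]
ft_force: [0.6, -0.9, 0.8]
grip_width: 0.0152
grasp_force: 0.0
clock: 32.17
eef_pos: [0.4775, 0.0223, 0.2967]
tool_rot: [0.734, 0.671, 0.071, 0.077]
ft_force: [0.5, -0.5, 0.0]
grip_width: 0.0152
grasp_force: 0.0
scene changed>40: 41
[[254.1, 240.4], [262.5, 245.5], [274.4, 252.7], [286.8, 260.2], [295.9, 265.7], [275.1, 281.9], [275.6, 300.2], [260.5, 237.8]]
[[ 78  59  61  63  79  95  96  96  94  92  94  93  96  98  95  96  96]
 [ 86  82  69  61  59  63  65  81  92  96  95  93  95  94  96  98  95]
 [ 61  82  85  79  63  62  60  57  61  61  97  90  92  93  93  96  96]
 [ 49  52  76  82  83  87  87  90  94  92  92  95  91  90  92  94  96]
 [ 48  51  46  57  77  83  83  89  94  95  91  93  93  91  90  94  91]
 [ 50  49  49  53  51  64  81  80  87  92  90  92 142 147  92  92  89]
 [ 49  49  51  48  54  50  50  75  83  82  99 157 163 166 166 132  89]
 [ 51  48  49  49  51  50  50  49  59 101 162 165 169 169 115  87  91]
 [ 70  49  49  49  51  49  48  51  50  83 136 138 153  86  77  89  93]
 [ 88  83  54  
[... 3059 characters left out ...]
 62  65  57  71  45  67 149 180  58  93 196 200 199 199 200]
 [ 78  73  66  76  60  67  30 138 124  85  64 204 144 155 157 198 199]
 [ 42  23  29  25  33  58  33  67  86  69  57  58  60  53  52 106 201]
 [ 35  32  29  31  32  31  36  80  94  76  62  63  57  62  53 172 207]
 [ 63  69  63  39  43  38  63  71  96  71  58  64  86  91  75 132 125]
 [ 62  55  58  61  65  63  65  66  91  72 122 148  84  88  93  89  91]
 [ 61  62  62  60  60  64  64  62  92  76  73  90  90  98  90  93  99]
 [ 59  60  61  58  60  66  57 156  90  79  71  90  91  91  98  96  95]
 [ 60  63  63  57  55  61 106  76  95  83  71  90  92  90  98  91 100]
 [ 64  60  67  61  56  63 196  54  96  83  73  84  90  93  97 100  96]]
```

The bar ends show at (252,194) and (230,218) in the side frame, each within about 2 px of the hanging prediction. I'll wait for it to settle, then check stillness and pitch.

```bash
for i in 1 2 3 4; do python3 -m inch '[[[0,0,0],[0,0,0],0.64],[[0,0,0],[0,0,0],0.64],[[0,0,0],[0,0,0],0.64],[[0,0,0],[0,0,0],0.64],[[0,0,0],[0,0,0],0.64],[[0,0,0],[0,0,0],0.64],[[0,0,0],[0,0,0],0.64],[[0,0,0],[0,0,0],0.64],[[0,0,0],[0,0,0],0.64],[[0,0,0],[0,0,0],0.64]]'>/dev/null; python3 -c "
from h import *
snap('side',2$i);snap('scene',2$i)"; done
python3 - <<'E'
from h import *
L=[(n,t) for n in('side','scene') for t in(18,19,21,22,23,24)]
for n in('side','scene'):
    ref=load(n,24)['img'].astype(int)
    m=np.array([.626,.0377,.2225])
    q=proj(load(n,24),[m,m-[0,0,.135]]);x,y=q.mean(0).astype(int)
    sl=(slice(y-45,y+45),slice(x-45,x+45))
    print(n,[(t,int((np.abs(load(n,t)['img'].astype(int)-ref).max(2)[sl]>40).sum())) for t in(18,19,21,22,23)])
# pitch: compare side images before pail and now -> silhouette of the pail
a=load('side',10)['img'].astype(int);b=load('side',24)['img'].astype(int);c=load('side',24)
d=(np.abs(a-b).max(2)>25).astype(np.uint8);d=cv2.morphologyEx(d,cv2.MORPH_OPEN,np.ones((2,2),np.uint8))
for th in(-12,-6,0,6,12):
    s,k=np.sin(np.radians(th)),np.cos(np.radians(th));ex=np.array([.996,-.0885,0])
    P=[m+ex*(X*k+Z*s)+np.array([0,0,-X*s+Z*k]) for X,Z in((-.042,-.08),(.042,-.08),(-.03,-.135),(.03,-.135),(0,-.135))]
    print(th,proj(c,P).round().tolist())
# silhouette extents by row below rim
for r in range(222,268,4):
    w=np.where(d[r,200:300])[0];print(r,(200+w.min(),200+w.max(),len(w)) if len(w) else None)
E
```

```text
side [(18, 8), (19, 54), (21, 11), (22, 14), (23, 3)]
scene [(18, 0), (19, 21), (21, 2), (22, 0), (23, 0)]
-12 [[254.0, 239.0], [224.0, 225.0], [247.0, 253.0], [226.0, 243.0], [236.0, 248.0]]
-6 [[257.0, 239.0], [226.0, 228.0], [252.0, 254.0], [230.0, 246.0], [241.0, 250.0]]
0 [[260.0, 239.0], [229.0, 230.0], [257.0, 255.0], [235.0, 248.0], [246.0, 252.0]]
6 [[263.0, 238.0], [233.0, 232.0], [262.0, 255.0], [240.0, 251.0], [251.0, 253.0]]
12 [[266.0, 237.0], [236.0, 234.0], [267.0, 255.0], [246.0, 252.0], [256.0, 254.0]]
222 (np.int64(232), np.int64(236), 5)
226 (np.int64(232), np.int64(248), 17)
230 (np.int64(231), np.int64(255), 24)
234 (np.int64(228), np.int64(262), 35)
238 (np.int64(228), np.int64(262), 34)
242 (np.int64(230), np.int64(261), 32)
246 (np.int64(231), np.int64(260), 27)
250 (np.int64(232), np.int64(259), 28)
254 (np.int64(233), np.int64(257), 25)
258 (np.int64(236), np.int64(255), 20)
262 None
266 None
```

```bash
python3 -c "
from h import *
go();print(workorder.job_done())"
```

```text
t 36.1 tcp [0.4768 0.0223 0.2967] yaw 84.94 down [ 0.2087 -0.0178 -0.9778] F [ 0.1  0.8 -0.2] w 0.0157 g 0.0
the job is handed in; nothing more can be done
None
```

The job is handed in at 36 s: the larger hook hangs at mid-rail and the smaller pail hangs from its lower curl by about the middle of the bail, still and level in the last camera frames, with the arm clear; it was tilted about 12° while lowered on, and the gripper touched the rail at up to about 22 N.

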